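# Clamp the gear housings in the ratchet row clamp

### The job

Clamp the loose single grey gear housings standing beside the flat clip case (not those stored at the back under the shelf or at the far left, nor bolted units) in the ratchet row clamp: upright in its channel, side by side in one row, bores facing the clamp's front and back. The clamp only closes on a full row of three, so if one housing is missing put the aluminium filler block in its place, and if the sliding jaw stands too far in, first press the release paddle so that it springs back. Then pump the hand lever, one click a stroke, until the row is tight against the fixed jaw and the sprung jaw face is pressed in by about 7 mm or a little more, without bottoming it; let go, and leave the other things where they stand.

Things in the scene. Friction and masses are not known exactly. Their poses are not given: they have to be found in the camera images.
- clamp: ratchet row clamp fixed to the bench, 470 mm along its y, 73 mm deep; origin: centre of its underside, z up. Bed: channel along y, floor at z = 12 mm, 64 mm wide between two 4.5 mm thick sides that end at z = 30 mm. Fixed jaw at the -y end, ratchet head (up to z = 84 mm) at y = 139 to 235 mm; behind it a rack bar sticks out to +y
- fixed_jaw: end plate of the channel, 70 mm along x, 20 mm along y, 62 mm high; origin: centre of its underside at clamp (0, -225, 12) mm; its inner face lies at clamp y = -215 mm, and with the jaw at 0 there are 300 mm from it to the jaw face
- jaw (a joint): sliding jaw, m: 0 fully open, grows along clamp -y towards the fixed jaw, up to 0.075. Its unpressed face stands at clamp y = 85 mm minus this value; jaw top at z = 82 mm. The ratchet advances it in teeth of 6 mm and holds it against a 6 N spring that draws it back (resting places 2.7, 8.7, 14.7 .. mm)
- jaw_face (a joint): how far the sprung face plate of the sliding jaw is pressed back into the jaw, m: 0 free, 0.024 bottomed; spring 1.4 N per mm. Merely pushing a loose row along the bed can press it in by up to 5 mm
- lever (a joint): upright hand lever, rad: 0 at rest (leaning 0.08 towards clamp +y), stop at 0.31 (leaning 0.23 towards -y); hinge along clamp x at clamp (0, 192, 16) mm. A stroke past 0.29 moves the jaw on by one tooth (plus 3 mm from which it falls back); a spring returns the lever, and it must come back below 0.03 before the next stroke. Takes 3 N at the grip, up to 18 N on a tight row
- lever_grip (a point): point on the axis of the lever's black round grip, 165 mm from the hinge; the grip is 24 mm in diameter and runs from 112 to 192 mm from the hinge. Push it towards clamp -y (stroke about 51 mm at this point)
- release (a joint): release paddle with the holding pawl, rad: 0 to 0.18 while the pawl lies on the rack; held down beyond 0.25, with the lever at rest, it frees the rack and the jaw springs back to 0 within 2 s; stop at 0.40. A spring lifts it again
- paddle (a point): point on top of the release paddle at the front of the ratchet head, about 76 mm above the bench; paddle 26 mm wide along clamp x, and this point is 32 mm towards +y from its hinge shaft. Press straight down by 9 to 12 mm (about 3 N)
- housing_1: grey die-cast worm gearbox housing, loose, upright (may be absent): 60 mm thick along its x, 91 mm along its y, 84 mm high, 0.3 kg; grip it across x, where its faces are 58 mm apart; face to face in a row each takes 88 mm along y; a big round bore looks along x; origin: centre of its underside, z up; either way round is equal
- housing_2: grey die-cast worm gearbox housing, loose, upright (may be absent): 60 mm thick along its x, 91 mm along its y, 84 mm high, 0.3 kg; grip it across x, where its faces are 58 mm apart; face to face in a row each takes 88 mm along y; a big round bore looks along x; origin: centre of its underside, z up; either way round is equal
- housing_3: grey die-cast worm gearbox housing, loose, upright (may be absent): 60 mm thick along its x, 91 mm along its y, 84 mm high, 0.3 kg; grip it across x, where its faces are 58 mm apart; face to face in a row each takes 88 mm along y; a big round bore looks along x; origin: centre of its underside, z up; either way round is equal
- filler_block: plain machined aluminium block that stands in for a missing housing, loose, upright, 58 mm along its x (grip it there), 88 mm along its y, 80 mm high, 0.3 kg, two round recesses in each x face; origin: centre of its underside, z up
- thread_lock: small red bottle standing on the bench, 35 mm in diameter, 109 mm high; bystander; origin: centre of its underside
- worm_wheel_a: bronze worm wheel on a short hollow shaft (the front one of two), standing on its shaft, 79 mm in diameter, 79 mm high; bystander; origin: centre of its underside
- spray_oil: yellow spray can standing on the bench, 57 mm in diameter, 189 mm high; bystander; origin: centre of its underside

How it is judged:
By the outcome, as a careful person would: the job done as asked, in the order asked, and still so for the second after the job is handed in, with the robot touching nothing.
Of housing_1, housing_2, housing_3 only 2 to 3 are there at a start; the rules pass over those that are not, and their reading is None.
At some moment in a run one of housing_1 may be knocked a few centimetres aside while the robot is not near it.
It also fails if it takes over 200 s, if anything falls off the work surface, if the arm or the gripper's body presses on something with over 40 N, if the wrist force passes 120 N, or if a joint passes its speed limit or range.

### The arm

A 6-joint arm with a two-finger parallel gripper is mounted at the origin on a cart in front of the work surface, level with it; the furniture and walls round the work are solid. World frame = base frame: x ahead of the robot, y to its left, z up, the work surface at z = 0. Lengths are in m, angles in degrees, forces in N, time in s.
With the tool pointing down it reaches from about 0.3 to 0.75 m from the base axis. Payload 8.5 kg.
Tool frame: the origin (TCP) lies between the finger pads; the fingertips stand ahead of it and the grasp point (between the pads) lies 8 mm behind it (env.tcp_to_tips is the z of the fingertips in the tool frame, in m); z points along the fingers, x is the direction in which the jaws open and shut, and the axes are right-handed (so a half turn about z gives the same grasp; the last joint's range is limited). The gripper opens to 85 mm and grips with 20 to 120 N. Pads are 22 mm wide; open, the fingers measure 114 mm over their backs; the gripper's body (76 mm by 85 mm) begins 54 mm behind the grasp point. The pads swing forward as they close: fully open they stand 13 mm farther back than shut.
Start: joints at [62.263, 21.807, 74.336, -0, 83.858, -12.336], TCP at [0.146, 0.53, 0.221] pointing down, gripper open.
Joint ranges: [-178.18, 178.18], [-50.72, 133.34], [12.68, 142.11], [-81.47, 261.47], [9.98, 163.14], [-165.26, 165.26]. Speed limits (degrees/s): [136.94, 136.94, 180, 180, 180, 180].

### API

Orientations are given as a 3x3 rotation matrix whose columns are the frame's x, y, z axes.
In Python, from rig import observe, viewer, env gives the robot as it stands.
- The arm moves only by the tool jog_arm, never from a script. Its arguments are lists of equal length, an entry for each row: "dr": the turn, a rotation vector about the tool's x, y, z in rad, a list of three; "slide": the shift along the tool's x, y, z in m, a list of three; "gripper": the opening, from -1 (shut) to 1 (fully open), so that 0 is half open. In form: {"dr": [[rx, ry, rz], ...], "slide": [[dx, dy, dz], ...], "gripper": [gripper, ...]}. A call has exactly 10 rows; each row shifts and turns the commanded pose from where the row before left it, along the tool's axes as they then stand; what a row does not reach is not made up. A row lasts 1/10 s, in which the tool goes at most 50 mm and 8.59 degrees, less where a joint would pass 70% of its speed; a pose out of reach is approached as far as the arm can. A call is refused whole if a number of a shift passes 0.05 or a number of a turn 0.15, either way. A call with a gripper value outside its range is refused whole. The fingers move at their own pace and stop on an object; "force" is the grip in N (left out, the last holds). Time passes only in rows, so rows that do not move let the fingers close, or fill a call up. It gives the time, the measured TCP pose, the force and the opening at its end, in the units of the state.
- observe(): the state, without advancing time (a new reading comes with each control period).
- viewer.get_image(name): name is "scene" or "top" or "wrist"; returns a dict with "pixels" (420x560x3 uint8, blue, green, red), "camera_matrix" (3x3 intrinsics, pixels), "R" (3x3) and "t" (3): a world point X has camera coordinates R X + t. Camera axes: x right, y down, z forward; pixel columns grow to the right and rows downward; lengths in m; the calibration is good to about 2 mm. A picture is of the moment at which its call begins. There is no depth.
- env.close_job(): hands the job in, once; it reports no verdict.
The state is a dict: "time_s": time; "q": joint angles; "qvel": joint speeds; "joint_efforts": joint torques, N m; "position": TCP position; "tool_rot": TCP orientation; "ft_force": force on the tool from outside, world axes, zero at the start; "wrist_torque": the same for the moment, N m; "grip_width": finger opening in m.
Only numpy, scipy, OpenCV 4.12 (cv2) and the standard library are available. Lean on these libraries where they do the work, as an engineer would, in place of code of your own. Each camera call takes 0.05 s, during which the arm holds its last target.

## Working session

There is one attempt and no reset: what is moved stays moved. The work goes in short steps, Python scripts to look and compute and a tool call to move; the robot and the scene stay as the last step left them, time stands still between calls to the robot, and variables do not carry over. Pictures are saved under pics/ and viewed, and the job is handed in when it is done.

Besides the shell and the picture viewer there is one more tool, called after ">>>" by a JSON object that holds its "api" and its "payload", one argument or row to a line. jog_arm: Moves the arm, as the interface text tells. Its arguments: {"type":"object","properties":{"dr":{"type":"array","items":{"type":"array","items":{"type":"number"}}},"slide":{"type":"array","items":{"type":"array","items":{"type":"number"}}},"gripper":{"type":"array","items":{"type":"number"}},"force":{"type":"number"}},"required":["dr","slide","gripper"]}

```bash
ls; mkdir -p pics
cat > h.py <<'E'
import numpy as np, cv2, json
from rig import observe, viewer, env
def snap(n,f):
    im=viewer.get_image(n); p=im["pixels"]; cv2.imwrite(f"pics/{f}.png",p)
    np.savez(f"pics/{f}.npz",p=p,K=im["camera_matrix"],R=im["R"],t=im["t"]); return im
def load(f): return np.load(f"pics/{f}.npz")
def ray(im,u,v,z):
    K,R,t=np.array(im["K"]),np.array(im["R"]),np.array(im["t"])
    d=R.T@np.linalg.inv(K)@np.array([u,v,1.]); c=-R.T@t
    return c+d*(z-c[2])/d[2]
def proj(im,X):
    K,R,t=np.array(im["K"]),np.array(im["R"]),np.array(im["t"])
    x=K@(R@np.array(X)+t); return x[:2]/x[2]
E
python3 - <<'E'
from h import *
for n in("scene","top","wrist"):
    im=snap(n,n+"0"); print(n,-np.array(im["R"]).T@np.array(im["t"]))
print(observe(), env.tcp_to_tips)
E
```

```text
pics
scene [-0.28313104 -0.29948466  0.89575812]
top [0.24209144 0.12766537 1.38885099]
wrist [0.0837347  0.54807518 0.3737791 ]
{'time_s': 0.15, 'q': array([ 6.22633360e+01,  2.18341579e+01,  7.43725280e+01,  1.54078291e-03,
        8.38593837e+01, -1.23376487e+01]), 'qvel': array([ 0.02394798, -0.17479543, -0.18902889, -0.06343887, -0.05640466,
       -0.09837446]), 'joint_efforts': array([ 2.64828981e-03, -4.48627210e+01, -2.31346732e+01, -1.13207138e-04,
        3.76648808e-03, -1.97011610e-05]), 'position': array([0.1459463 , 0.53003679, 0.22064779]), 'tool_rot': array([[ 2.65542023e-01,  9.64099124e-01, -5.60342530e-04],
       [ 9.64098635e-01, -2.65542474e-01, -1.00818843e-03],
       [-1.12078832e-03, -2.72509074e-04, -9.99999335e-01]]), 'ft_force': array([ 0.41642247, -0.45906059, -0.83306476]), 'wrist_torque': array([ 0.00708232, -0.01490092,  0.03688191]), 'grip_width': 0.08543890239430109} 0.011
```

View pics/scene0.png

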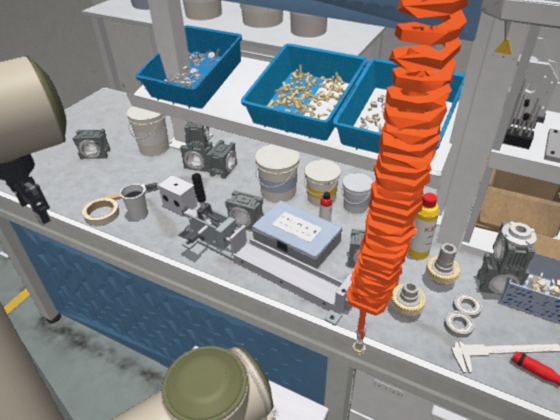

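View pics/top0.png

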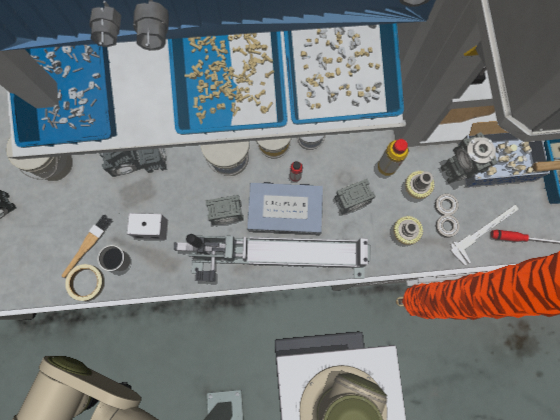

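View pics/wrist0.png

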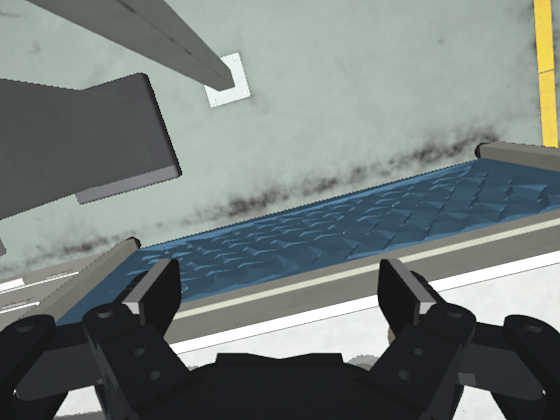

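Run:
```python
from h import *
im=load("top0"); print(im["K"],im["R"])
p=im["p"]
cv2.imwrite("pics/topz.png",cv2.resize(p[170:300,120:400],None,fx=2.85,fy=2.85,interpolation=cv2.INTER_CUBIC))
s=load("scene0")["p"]
cv2.imwrite("pics/scz.png",cv2.resize(s[160:330,150:390],None,fx=3.3,fy=3.3,interpolation=cv2.INTER_CUBIC))
for uv in [(190,262),(235,262),(367,265),(367,239),(345,400)]: print(uv, ray(im,*uv,0.05))
```

```text
[[503.5132069    0.         282.13608277]
 [  0.         503.5132069  205.32636724]
 [  0.           0.           1.        ]] [[-0.090718   -0.99586037 -0.00568863]
 [-0.97134353  0.08974183 -0.22008671]
 [ 0.21968614 -0.01444021 -0.97546373]]
(190, 262) [0.41220272 0.36602511 0.05      ]
(235, 262) [0.40125804 0.24670803 0.05      ]
(367, 265) [ 0.36132242 -0.10157443  0.05      ]
(367, 239) [ 0.43044309 -0.11046265  0.05      ]
(345, 400) [ 0.03116968 -0.00363403  0.05      ]
```

View pics/topz.png

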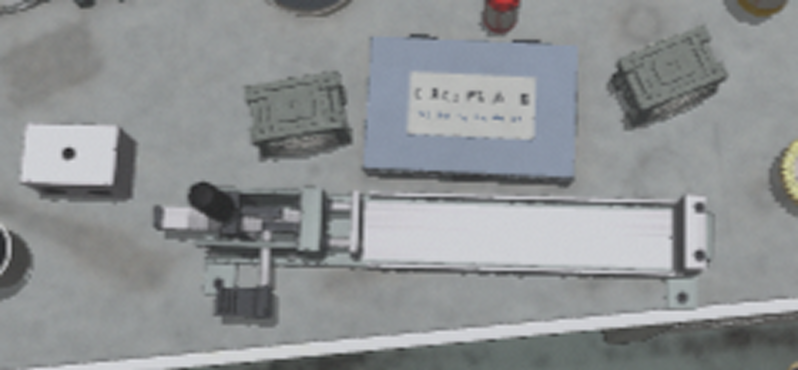

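View pics/scz.png

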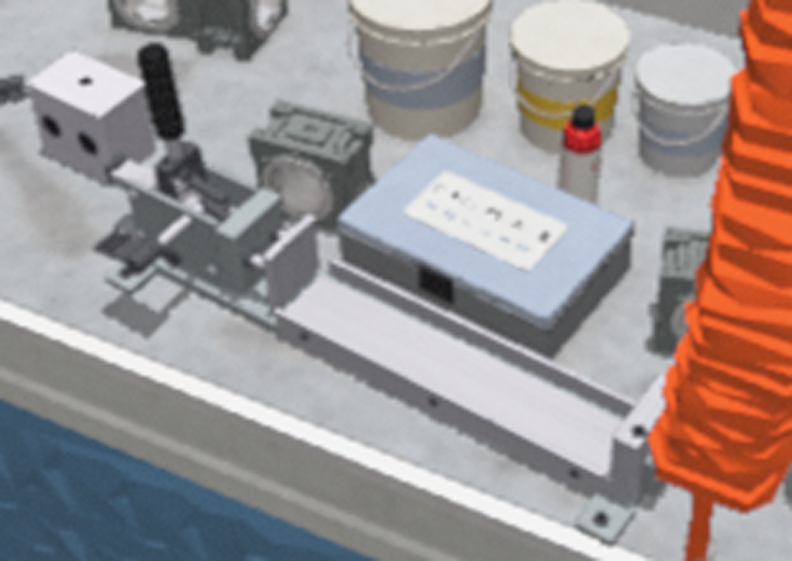

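Run:
```python
from h import *
im=load("top0"); p=im["p"]
def z(n,u0,u1,v0,v1,f):
    c=cv2.resize(p[v0:v1,u0:u1],None,fx=f,fy=f,interpolation=cv2.INTER_CUBIC)
    for u in range((u0//10+1)*10,u1,10):
        cv2.putText(c,str(u),(int((u-u0+.5)*f),10),0,.35,(0,0,255)); cv2.line(c,(int((u-u0+.5)*f),12),(int((u-u0+.5)*f),c.shape[0]),(0,0,255) if 0 else (80,80,200),1) 
    for v in range((v0//10+1)*10,v1,10):
        cv2.putText(c,str(v),(0,int((v-v0+.5)*f)),0,.35,(0,0,255)); cv2.line(c,(25,int((v-v0+.5)*f)),(c.shape[1],int((v-v0+.5)*f)),(80,80,200),1)
    cv2.imwrite(f"pics/{n}.png",c)
z("tz1",170,260,195,285,6.6)
z("tz2",300,390,170,285,5.2)
z("tz3",120,180,205,250,9)
```

```text
(no output)
```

View pics/tz1.png

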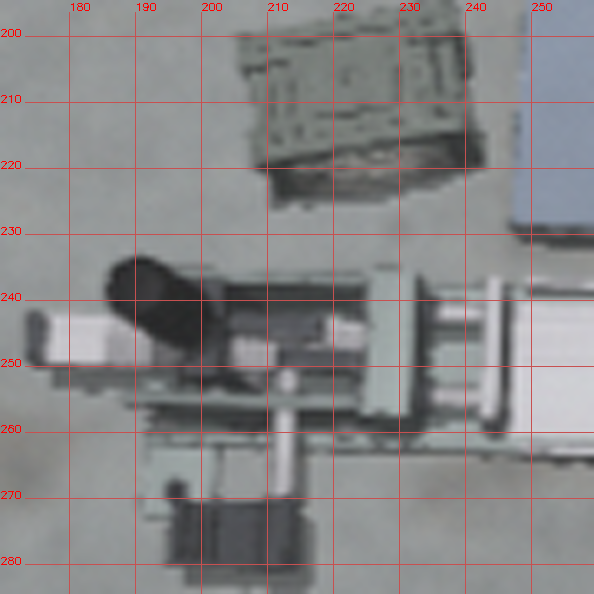

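View pics/tz2.png

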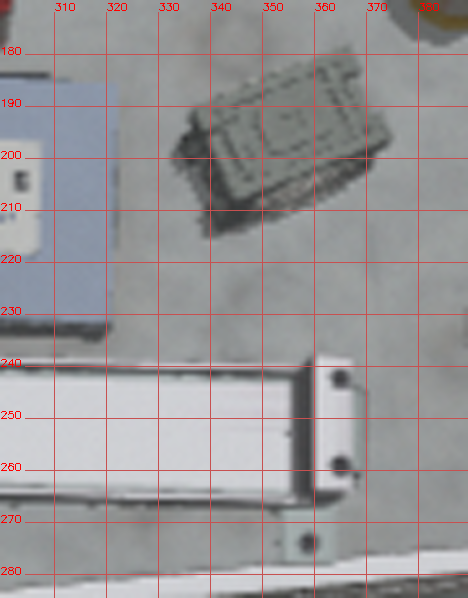

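View pics/tz3.png

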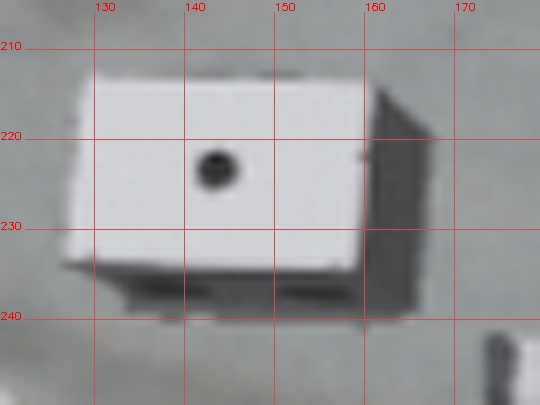

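```bash
cat >> h.py <<'E'
from scipy.optimize import least_squares
def fit(im,pts,uv,x0):
    def f(q):
        c,s=np.cos(q[2]),np.sin(q[2])
        return np.concatenate([proj(im,[q[0]+c*X[0]-s*X[1],q[1]+s*X[0]+c*X[1],X[2]])-u for X,u in zip(np.array(pts),np.array(uv,float))])
    r=least_squares(f,x0); return r.x,np.round(r.fun.reshape(-1,2),1)
def w(q,X):
    c,s=np.cos(q[2]),np.sin(q[2]); X=np.array(X,float)
    return np.array([q[0]+c*X[0]-s*X[1],q[1]+s*X[0]+c*X[1],X[2]])
E
python3 - <<'E'
from h import *
im=load("top0")
q,r=fit(im,[(.035,-.215,.074),(.035,-.235,.074),(-.035,-.235,.074),(-.035,-.215,.074)],[(359.5,238.5),(367.2,238.9),(367,263.7),(359.3,263.7)],[.4,.12,0]);print(q,r)
for v in (240,255): 
    X=ray(im,245.4,v,.082);c,s=np.cos(q[2]),np.sin(q[2]);d=X[:2]-q[:2];print("jawface",X,[c*d[0]+s*d[1],-s*d[0]+c*d[1]])
    X=ray(im,232,v,.084);d=X[:2]-q[:2];print("headfront",[c*d[0]+s*d[1],-s*d[0]+c*d[1]])
for uv,z in[((344,240.5),.030),((260,239),.03),((344,266.5),.03),((260,262.5),.03),((190,238),.17)]:
    X=ray(im,*uv,z);d=X[:2]-q[:2];print(uv,[c*d[0]+s*d[1],-s*d[0]+c*d[1]])
# filler
fq,r=fit(im,[(.029,.044,.08),(.029,-.044,.08),(-.029,-.044,.08),(-.029,.044,.08)],[(129,213),(160.3,213.3),(159,234.5),(126.8,233.7)],[.45,.45,0]);print(fq,r)
for n,uvs in (("A",[(205.5,200.5),(238.5,195.5),(241.5,215),(208.5,220)]),("B",[(336,191.5),(367,179),(374,196),(343.5,210.5)])):
    P=np.array([ray(im,*u,.084) for u in uvs]);print(n,P.mean(0),np.linalg.norm(P-np.roll(P,-1,0),axis=1),P)
E
```

```text
[ 0.42639557  0.13063191 -0.13485196] [[ 0.1 -0.8]
 [-0.  -0.8]
 [-0.   0.9]
 [-0.   0.6]]
jawface [0.45248378 0.21265544 0.082     ] [np.float64(0.014823825190070035), np.float64(0.08478625629878939)]
headfront [np.float64(0.013009299483218495), np.float64(0.11967162101855909)]
jawface [0.41316065 0.21560157 0.082     ] [np.float64(-0.024538388728523368), np.float64(0.08241889408438212)]
headfront [np.float64(-0.026288691409694247), np.float64(0.11707688491913446)]
(344, 240.5) [np.float64(0.03286924911434892), np.float64(-0.1790537768770158)]
(260, 239) [np.float64(0.027128992527932792), np.float64(0.04964545410876815)]
(344, 266.5) [np.float64(-0.037754656869400174), np.float64(-0.18025385369602565)]
(260, 262.5) [np.float64(-0.0368173522468105), np.float64(0.046209148228538346)]
(190, 238) [np.float64(0.0006386082786283102), np.float64(0.21307871028688966)]
[ 0.52126405  0.47753853 -0.11185586] [[-0.8 -0.5]
 [ 0.9 -0.1]
 [ 0.5  0.2]
 [-0.6  0.4]]
A [0.54383453 0.26397265 0.084     ] [0.08877032 0.05389909 0.08799737 0.05381528] [[0.5678779  0.31051073 0.084     ]
 [0.57346016 0.22191611 0.084     ]
 [0.51971716 0.21781717 0.084     ]
 [0.51428289 0.30564658 0.084     ]]
B [ 0.54835849 -0.08838236  0.084     ] [0.09083171 0.04996782 0.09124066 0.05517868] [[ 0.56043116 -0.03837918  0.084     ]
 [ 0.58717473 -0.1251846   0.084     ]
 [ 0.53881101 -0.1377438   0.084     ]
 [ 0.50701705 -0.05222186  0.084     ]]
```

```bash
cat >> h.py <<'E'
def tri(a,ua,b,ub):
    A=[];B=[]
    for im,u in((a,ua),(b,ub)):
        K,R,t=np.array(im["K"]),np.array(im["R"]),np.array(im["t"])
        d=R.T@np.linalg.inv(K)@np.array([*u,1.]);d/=np.linalg.norm(d);c=-R.T@t
        M=np.eye(3)-np.outer(d,d);A.append(M);B.append(M@c)
    X=np.linalg.lstsq(np.vstack(A),np.hstack(B),rcond=None)[0]
    return X,proj(a,X)-ua,proj(b,X)-ub
def plan(pos,yaw,n=1):
    """yaw: direction (rad, world) of tool x ; tool down"""
    o=observe();R=np.array(o["tool_rot"]);p=np.array(o["position"])
    c,s=np.cos(yaw),np.sin(yaw);T=np.array([[c,s,0],[s,-c,0],[0,0,-1.]])
    from scipy.spatial.transform import Rotation as Ro
    rv=Ro.from_matrix(R.T@T).as_rotvec()
    d=np.array(pos)-p
    print("t",o["time_s"],"rv",rv.round(4),"rows",np.abs(rv).max()/.14,"slide after rot",(T.T@d).round(4),"slide now",(R.T@d).round(4),"rows",np.linalg.norm(d)/.048)
E
python3 - <<'E'
from h import *
a=load("top0");b=load("scene0")
print("hose tip",tri(a,(400,301),b,(359,347)))
for n,ua,ub in(("grip top",(190,238),(197,177)),("fj corner far outer",(367.2,238.9),(0,0))): print(n,tri(a,ua,b,ub))
# project: clamp predicted in scene
q=[.4264,.1306,-.135]
for X in [(.035,-.215,.074),(-.035,-.215,.074),(-.035,-.235,.074),(-.0365,-.21,.03),(-.0365,.08,.03),(.035,.085,.082),(-.035,.085,.082)]: print(X,proj(b,w(q,X)))
s=b["p"]
def z(n,u0,u1,v0,v1,f):
    c=cv2.resize(s[v0:v1,u0:u1],None,fx=f,fy=f,interpolation=cv2.INTER_CUBIC)
    for u in range((u0//10+1)*10,u1,10):
        cv2.putText(c,str(u),(int((u-u0+.5)*f),10),0,.35,(0,0,255)); cv2.line(c,(int((u-u0+.5)*f),12),(int((u-u0+.5)*f),c.shape[0]),(80,80,200),1) 
    for v in range((v0//10+1)*10,v1,10):
        cv2.putText(c,str(v),(0,int((v-v0+.5)*f)),0,.35,(0,0,255)); cv2.line(c,(25,int((v-v0+.5)*f)),(c.shape[1],int((v-v0+.5)*f)),(80,80,200),1)
    cv2.imwrite(f"pics/{n}.png",c)
z("sz1",170,290,165,265,6)
z("sz2",280,400,220,330,5)
im=load("wrist0");R=im["R"];o=observe();T=np.array(o["tool_rot"])
print("cam in tool:",T.T@(-R.T@im["t"]-np.array(o["position"])), "cam axes in tool",(T.T@R.T).round(3),im["K"])
E
```

```text
hose tip (array([ 0.26093553, -0.17294036,  0.06697629]), array([ 0.52374055, -0.37816141]), array([-0.81803269,  0.14127111]))
grip top (array([0.45143146, 0.33459162, 0.20153819]), array([ 0.62606938, -0.58920745]), array([-0.81716955,  0.10259864]))
fj corner far outer (array([0.17760308, 0.10930842, 0.78717847]), array([-60.85175017, 136.38230656]), array([147.74301369, -60.48258391]))
(0.035, -0.215, 0.074) [349.12839019 273.17940803]
(-0.035, -0.215, 0.074) [333.83231544 292.85534732]
(-0.035, -0.235, 0.074) [341.72436629 296.84162835]
(-0.0365, -0.21, 0.03) [330.61595596 304.77488319]
(-0.0365, 0.08, 0.03) [232.54016516 253.77678878]
(0.035, 0.085, 0.082) [246.91320829 222.37890802]
(-0.035, 0.085, 0.082) [229.5392803 238.0217014]
cam in tool: [ 0.00069936 -0.06480984 -0.15311453] cam axes in tool [[ 1.     0.001 -0.   ]
 [-0.001  0.965  0.261]
 [ 0.    -0.261  0.965]] [[329.2285097    0.         278.8708301 ]
 [  0.         329.2285097  209.06545882]
 [  0.           0.           1.        ]]
```

View pics/sz1.png

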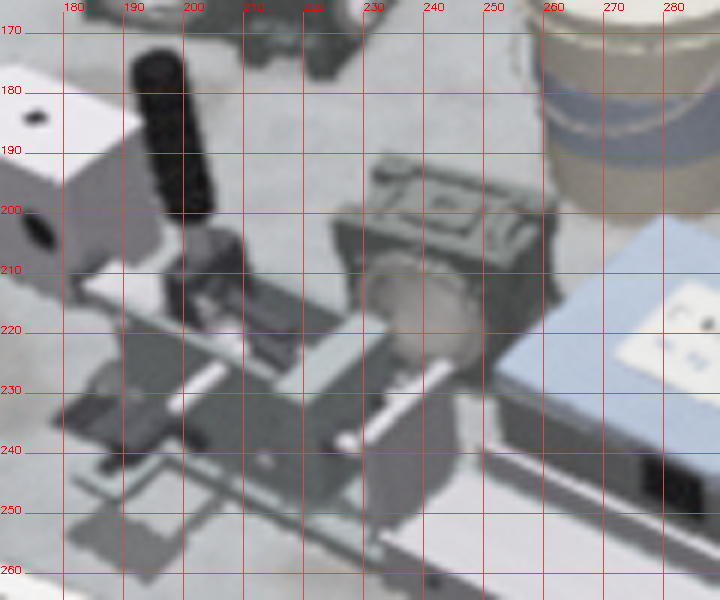

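View pics/sz2.png

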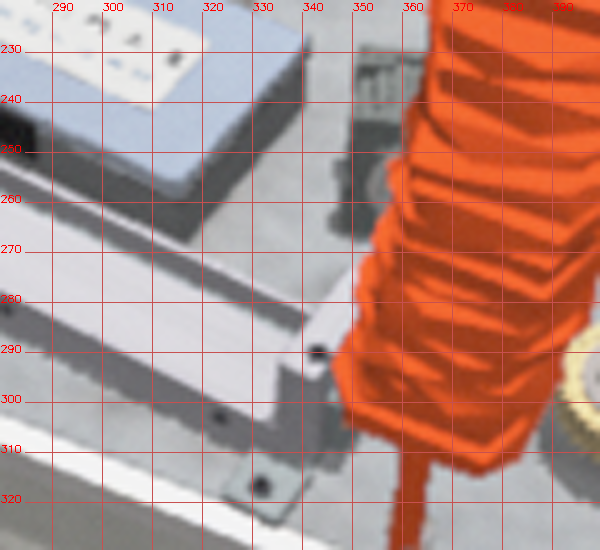

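Run:
```python
from h import *
plan([.50,.25,.29],-.13)
```

```text
t 0.15 rv [6.000e-04 1.100e-03 1.432e+00] rows 10.228783897137143 slide after rot [ 0.3874  0.2318 -0.0694] slide now [-0.176   0.4157 -0.0693] rows 9.514799291821598
```

>>> {"api": "jog_arm", "payload": {
  "dr": [
    [0, 0, 0.143],
    [0, 0, 0.143],
    [0, 0, 0.143],
    [0, 0, 0.143],
    [0, 0, 0.143],
    [0, 0, 0.143],
    [0, 0, 0.143],
    [0, 0, 0.143],
    [0, 0, 0.143],
    [0, 0, 0.143]
  ],
  "slide": [
    [0, 0, -0.007],
    [0, 0, -0.007],
    [0, 0, -0.007],
    [0, 0, -0.007],
    [0, 0, -0.007],
    [0, 0, -0.007],
    [0, 0, -0.007],
    [0, 0, -0.007],
    [0, 0, -0.007],
    [0, 0, -0.007]
  ],
  "gripper": [1, 1, 1, 1, 1, 1, 1, 1, 1, 1]
}}

```text
time_s: 1.15
position: [0.146, 0.5301, 0.2911]
tool_rot: [[0.991, -0.133, -0.0], [-0.133, -0.991, -0.001], [-0.0, 0.001, -1.0]]
ft_force: [-0.1, -0.4, 1.1]
grip_width: 0.0855
```

>>> {"api": "jog_arm", "payload": {
  "dr": [
    [0, 0, 0],
    [0, 0, 0],
    [0, 0, 0],
    [0, 0, 0],
    [0, 0, 0],
    [0, 0, 0],
    [0, 0, 0],
    [0, 0, 0],
    [0, 0, 0],
    [0, 0, 0]
  ],
  "slide": [
    [0.04, 0.024, 0],
    [0.04, 0.024, 0],
    [0.04, 0.024, 0],
    [0.04, 0.024, 0],
    [0.04, 0.024, 0],
    [0.04, 0.024, 0],
    [0.04, 0.024, 0],
    [0.04, 0.024, 0],
    [0.04, 0.024, 0],
    [0.028, 0.016, 0]
  ],
  "gripper": [1, 1, 1, 1, 1, 1, 1, 1, 1, 1]
}}

```text
time_s: 2.15
position: [0.5031, 0.2484, 0.2906]
tool_rot: [[0.992, -0.13, -0.001], [-0.13, -0.992, -0.0], [-0.001, 0.001, -1.0]]
ft_force: [-0.4, 0.2, 1.5]
grip_width: 0.0853
```

Run:
```python
from h import *
o=observe();print(o["position"],o["tool_rot"].round(3),o["q"].round(1),o["ft_force"])
snap("wrist","w1")
```

```text
[0.50313757 0.24839915 0.29060948] [[ 0.992 -0.13  -0.001]
 [-0.13  -0.992 -0.   ]
 [-0.001  0.001 -1.   ]] [14.2 20.8 64.5 -0.  94.8 21.6] [-0.35256143  0.23043328  1.46096969]
```

View pics/w1.png

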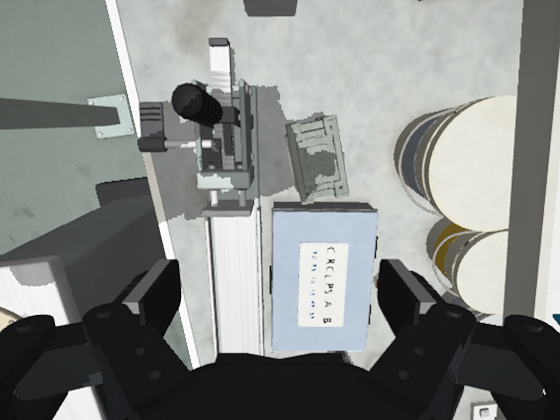

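```bash
cat >> h.py <<'E'
def zoom(f,n,u0,u1,v0,v1,k):
    p=load(f)["p"]
    c=cv2.resize(p[v0:v1,u0:u1],None,fx=k,fy=k,interpolation=cv2.INTER_CUBIC)
    for u in range((u0//10+1)*10,u1,10):
        cv2.putText(c,str(u),(int((u-u0+.5)*k),10),0,.35,(0,0,255)); cv2.line(c,(int((u-u0+.5)*k),12),(int((u-u0+.5)*k),c.shape[0]),(80,80,200),1) 
    for v in range((v0//10+1)*10,v1,10):
        cv2.putText(c,str(v),(0,int((v-v0+.5)*k)),0,.35,(0,0,255)); cv2.line(c,(25,int((v-v0+.5)*k)),(c.shape[1],int((v-v0+.5)*k)),(80,80,200),1)
    cv2.imwrite(f"pics/{n}.png",c)
E
python3 - <<'E'
from h import *
zoom("w1","w1a",270,360,100,210,5.4)
zoom("w1","w1b",130,280,30,230,3)
E
```

```text
(no output)
```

View pics/w1a.png

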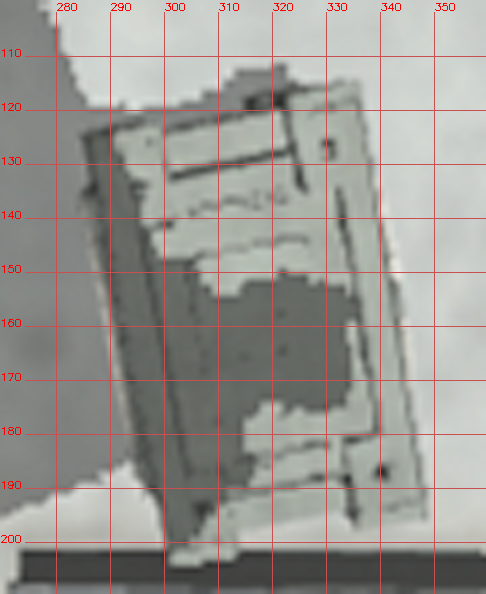

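View pics/w1b.png

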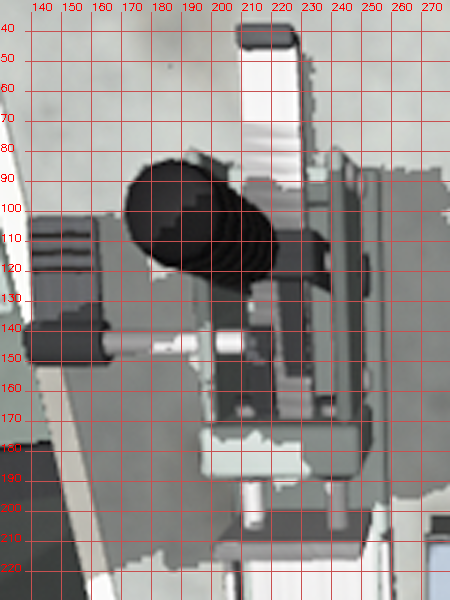

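Run:
```python
from h import *
im=load("w1")
uvs=[(285,124),(334,115.5),(347.5,196),(301,203)]
P=np.array([ray(im,*u,.084) for u in uvs]);print("A",P.mean(0),np.linalg.norm(P-np.roll(P,-1,0),axis=1),P.round(4))
d=P[3]-P[0]+P[2]-P[1];print("yaw of -y axis",np.arctan2(d[0],-d[1]))
for n,uv,z in(("jawL",(200,216),.082),("jawR",(247,215.5),.082)):print(n,ray(im,*uv,z))
zoom("w1","w1c",190,290,200,350,4)
```

```text
A [0.54828524 0.26615686 0.084     ] [0.05217544 0.08875967 0.05255371 0.08812272] [[0.5185 0.3092 0.084 ]
 [0.5707 0.3112 0.084 ]
 [0.5783 0.2228 0.084 ]
 [0.5257 0.2214 0.084 ]]
yaw of -y axis 0.0837567988572741
jawL [0.40934935 0.22048602 0.082     ]
jawR [0.46284348 0.21416825 0.082     ]
```

View pics/w1c.png

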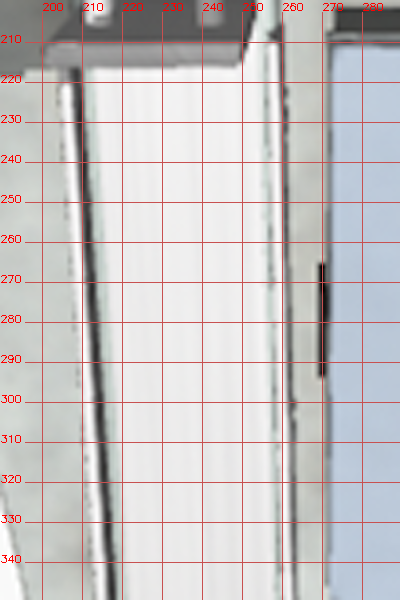

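Run:
```python
from h import *
plan([.44,.02,.30],-.13)
```

```text
t 2.2 rv [ 0.0017 -0.0001 -0.0027] rows 0.019434727403370985 slide after rot [-0.0361  0.2328 -0.0101] slide now [-0.0354  0.2329 -0.0097] rows 4.912340642527136
```

>>> {"api": "jog_arm", "payload": {
  "dr": [
    [0, 0, 0],
    [0, 0, 0],
    [0, 0, 0],
    [0, 0, 0],
    [0, 0, 0],
    [0, 0, 0],
    [0, 0, 0],
    [0, 0, 0],
    [0, 0, 0],
    [0, 0, 0]
  ],
  "slide": [
    [-0.005, 0.033, -0.002],
    [-0.005, 0.033, -0.002],
    [-0.005, 0.033, -0.002],
    [-0.005, 0.033, -0.002],
    [-0.005, 0.033, -0.001],
    [-0.005, 0.033, -0.001],
    [-0.005, 0.034, 0],
    [0, 0, 0],
    [0, 0, 0],
    [0, 0, 0]
  ],
  "gripper": [1, 1, 1, 1, 1, 1, 1, 1, 1, 1]
}}

```text
time_s: 3.2
position: [0.437, 0.0257, 0.301]
tool_rot: [[0.992, -0.127, -0.0], [-0.127, -0.992, 0.0], [-0.0, -0.0, -1.0]]
ft_force: [0.7, 0.3, -0.6]
grip_width: 0.0852
```

Run:
```python
from h import *
snap("wrist","w2");snap("top","top2")
```

```text
(no output)
```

View pics/w2.png

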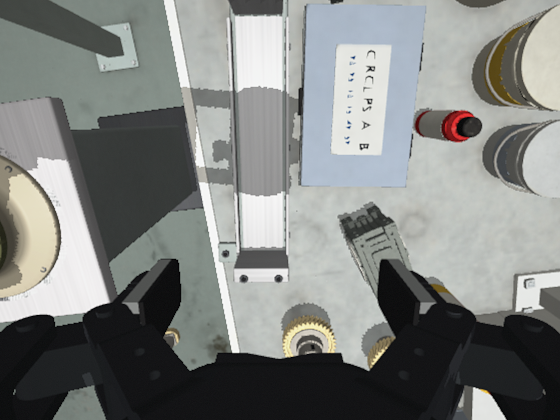

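Run:
```python
from h import *
zoom("w2","w2a",215,305,0,150,4)
zoom("w2","w2c",215,305,150,295,4)
zoom("w2","w2b",325,425,190,310,5)
```

```text
(no output)
```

View pics/w2a.png

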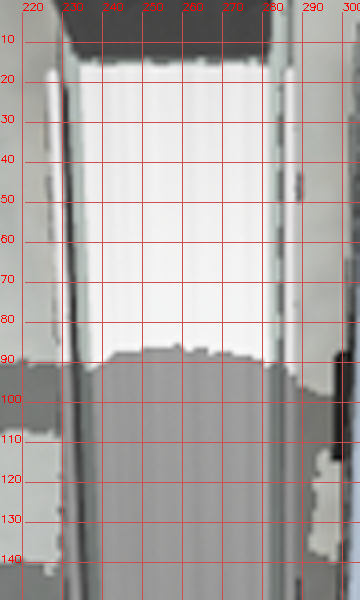

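View pics/w2c.png

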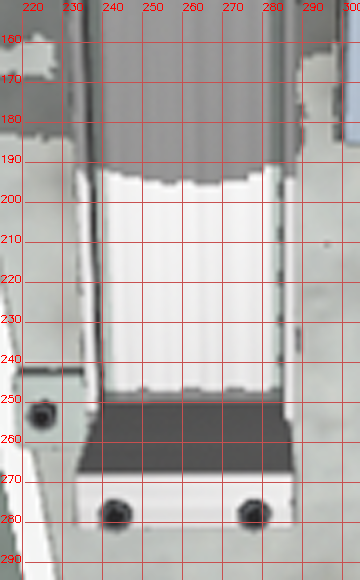

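View pics/w2b.png

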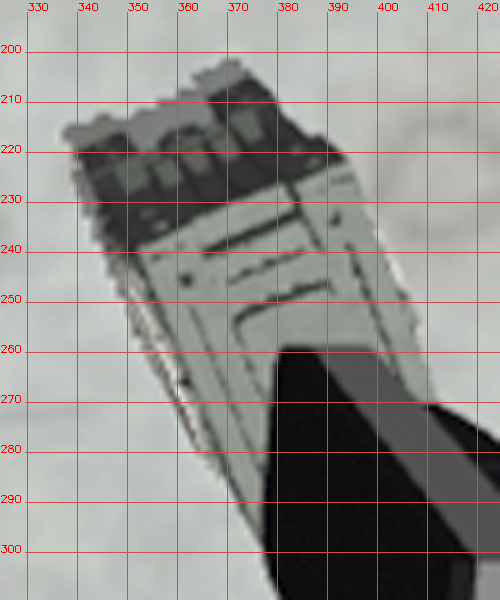

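Run:
```python
from h import *
im=load("w2"); i1=load("w1")
E=[(im,(228.8,20),.03,-.032,None),(im,(234.3,150),.03,-.032,None),(im,(238.2,240),.03,-.032,None),
(im,(225.5,20),.03,-.0365,None),(im,(234.5,240),.03,-.0365,None),
(im,(288.0,40),.03,.0365,None),(im,(287.5,210),.03,.0365,None),
(im,(234,267.5),.074,-.035,-.215),(im,(287.7,267.5),.074,.035,-.215),(im,(233,281),.074,-.035,-.235),(im,(288,281),.074,.035,-.235)]
def f(q,full=False):
    r=[]
    c,s=np.cos(q[2]),np.sin(q[2])
    for m,uv,z,x,y in E:
        d=ray(m,*uv,z)[:2]-q[:2]; X=c*d[0]+s*d[1];Y=-s*d[0]+c*d[1]
        if x is not None:r.append(X-x)
        if y is not None:r.append(Y-y)
    return np.array(r)
r=least_squares(f,[.42,.13,-.13]);q=r.x;print(q,(r.fun*1e3).round(1))
c,s=np.cos(q[2]),np.sin(q[2])
def loc(m,uv,z):
    d=ray(m,*uv,z)[:2]-q[:2];return (c*d[0]+s*d[1],-s*d[0]+c*d[1])
print("jaw w1",loc(i1,(200,216),.082),loc(i1,(247,215.5),.082))
t=load("top0");print("top: jaw",loc(t,(245.4,240),.082),loc(t,(245.4,255),.082),"bed",[loc(t,u,.03) for u in((344,240),(260,239),(344,266.5),(260,262.5))])
print("w1 bed",[loc(i1,u,.03) for u in((206.5,230),(215,345),(258.5,230),(262.5,345))])
# B
uv=[(350.5,240),(392,222),(409,270),(377,298)]
P=[ray(im,*u,.084) for u in uv];print("B",np.array(P).round(4))
d=P[3]-P[0];print(np.arctan2(d[0],-d[1]),np.linalg.norm(P[1]-P[0]))
d=P[2]-P[1];print(np.arctan2(d[0],-d[1]))
```

```text
[ 0.4260408   0.13119409 -0.11858353] [-0.1 -0.2 -0.1  0.6 -0.7 -0.2 -1.   2.1 -0.4 -0.4 -0.9  0.   0.9 -0.
  0.4]
jaw w1 (np.float64(-0.02713798612437935), np.float64(0.08669016076079661)) (np.float64(0.026727896088338844), np.float64(0.08674542202102711))
top: jaw (np.float64(0.01661992711039704), np.float64(0.08401762671165726)) (np.float64(-0.022775589664434208), np.float64(0.08229091119620557)) bed [(np.float64(0.03174510719231808), np.float64(-0.1800800581216703)), (np.float64(0.028351805437759458), np.float64(0.04868129763402145)), (np.float64(-0.04026319533942249), np.float64(-0.1801320790653898)), (np.float64(-0.03564197829709188), np.float64(0.04628570763364204))]
w1 bed [(np.float64(-0.033157465096878384), np.float64(0.05211830599767517)), (np.float64(-0.032789641408370394), np.float64(-0.12576608055035907)), (np.float64(0.03577277712356957), np.float64(0.05143035492972871)), (np.float64(0.03689513686748267), np.float64(-0.1264179244870292))]
B [[ 0.5139 -0.0565  0.084 ]
 [ 0.5639 -0.0401  0.084 ]
 [ 0.5823 -0.1046  0.084 ]
 [ 0.5415 -0.1381  0.084 ]]
0.3264792625759541 0.052628082237956675
0.27788480998715986
```

Run:
```python
from h import *
plan([.552,-.090,.18],.32)
```

```text
t 3.3 rv [-2.000e-04  2.000e-04 -4.465e-01] rows 3.189208979270074 slide after rot [0.0727 0.1461 0.121 ] slide now [0.1287 0.1004 0.121 ] rows 4.232653935025689
```

>>> {"api": "jog_arm", "payload": {
  "dr": [
    [0, 0, -0.112],
    [0, 0, -0.112],
    [0, 0, -0.112],
    [0, 0, -0.11],
    [0, 0, 0],
    [0, 0, 0],
    [0, 0, 0],
    [0, 0, 0],
    [0, 0, 0],
    [0, 0, 0]
  ],
  "slide": [
    [0, 0, 0],
    [0, 0, 0],
    [0, 0, 0],
    [0, 0, 0],
    [0.015, 0.029, 0.02],
    [0.015, 0.029, 0.025],
    [0.015, 0.029, 0.025],
    [0.015, 0.029, 0.025],
    [0.013, 0.03, 0.026],
    [0, 0, 0]
  ],
  "gripper": [1, 1, 1, 1, 1, 1, 1, 1, 1, 1]
}}

```text
time_s: 4.3
position: [0.5526, -0.0921, 0.1757]
tool_rot: [[0.95, 0.312, -0.006], [0.312, -0.95, 0.002], [-0.005, -0.004, -1.0]]
ft_force: [-1.1, 0.6, 0.8]
grip_width: 0.0856
```

Run:
```python
from h import *
snap("wrist","w3");snap("top","top3"); plan([.552,-.090,.042],.32)
```

```text
t 4.4 rv [-0.0013  0.0012 -0.0016] rows 0.011418276812064912 slide after rot [ 1.000e-04 -3.000e-04  1.375e-01] slide now [ 2.000e-04 -1.000e-04  1.375e-01] rows 2.8644219296572726
```

View pics/w3.png

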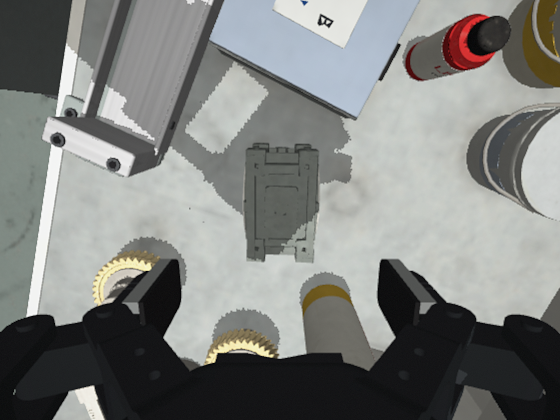

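Run:
```python
from h import *
im=load("w3"); o=observe();R=np.array(o["tool_rot"]);p=np.array(o["position"])
P=np.array([ray(im,*u,.084) for u in((247,150),(317,150),(315,261),(249,262))]);print(P.round(4),P.mean(0), np.linalg.norm(P-np.roll(P,-1,0),axis=1))
print("in tool",((P.mean(0)-p)@R).round(4))
d=P[3]-P[0]+P[2]-P[1];print(np.arctan2(d[0],-d[1]))
t=load("top0");print("can top",ray(t,399,147,.189),"wheels",ray(t,408,229,.079),ray(t,420,182,.079), "can base",ray(im,312,340,.15))
```

```text
[[ 0.5171 -0.0564  0.084 ]
 [ 0.566  -0.0403  0.084 ]
 [ 0.5945 -0.1237  0.084 ]
 [ 0.5443 -0.1413  0.084 ]] [ 0.5554509  -0.09042963  0.084     ] [0.05147731 0.08813023 0.05311409 0.08910878]
in tool [0.0033 0.0013 0.0955]
0.32004533748380515
can top [ 0.63454157 -0.19518935  0.189     ] wheels [ 0.4428873  -0.21618202  0.079     ] [ 0.56703496 -0.26694365  0.079     ] can base [ 0.59470237 -0.14944398  0.15      ]
```

>>> {"api": "jog_arm", "payload": {
  "dr": [
    [0, 0, 0],
    [0, 0, 0],
    [0, 0, 0],
    [0, 0, 0],
    [0, 0, 0],
    [0, 0, 0],
    [0, 0, 0],
    [0, 0, 0],
    [0, 0, 0],
    [0, 0, 0]
  ],
  "slide": [
    [0.003, 0.001, 0.03],
    [0, 0, 0.035],
    [0, 0, 0.035],
    [0, 0, 0.03],
    [0, 0, 0.0075],
    [0, 0, 0],
    [0, 0, 0],
    [0, 0, 0],
    [0, 0, 0],
    [0, 0, 0]
  ],
  "gripper": [1, 1, 1, 1, 1, 1, -1, -1, -1, -1],
  "force": 60
}}

```text
time_s: 5.4
position: [0.556, -0.0911, 0.0447]
tool_rot: [[0.95, 0.313, 0.003], [0.313, -0.95, -0.001], [0.003, 0.002, -1.0]]
ft_force: [-0.1, 1.1, 7.6]
grip_width: 0.0579
```

Run:
```python
from h import *
o=observe();print(o["position"],o["grip_width"],o["ft_force"])
# S1 target in world
q=[.4260,.1312,-.1186]
for y in(-.167,-.072,.023):print(y,w(q,(0,y,0)))
```

```text
[ 0.55598475 -0.09106997  0.04472541] 0.057907256275303104 [-0.0628532   1.10241816  7.62893403]
-0.167 [ 0.4062402  -0.03462687  0.        ]
-0.072 [0.4174808  0.05970578 0.        ]
0.023 [0.42872141 0.15403843 0.        ]
```

>>> {"api": "jog_arm", "payload": {
  "dr": [
    [0, 0, 0],
    [0, 0, 0],
    [0, 0, 0],
    [0, 0, 0],
    [0, 0, 0],
    [0, 0, 0.11],
    [0, 0, 0.11],
    [0, 0, 0.11],
    [0, 0, 0.109],
    [0, 0, 0]
  ],
  "slide": [
    [0, 0, -0.02],
    [0, 0, -0.03],
    [0, 0, -0.03],
    [0, 0, -0.03],
    [0, 0, -0.02],
    [0, 0, 0],
    [0, 0, 0],
    [0, 0, 0],
    [0, 0, 0],
    [0, 0, 0]
  ],
  "gripper": [-1, -1, -1, -1, -1, -1, -1, -1, -1, -1]
}}

```text
time_s: 6.4
position: [0.555, -0.0908, 0.1733]
tool_rot: [[0.993, -0.122, 0.001], [-0.122, -0.993, -0.0], [0.001, 0.0, -1.0]]
ft_force: [0.8, 0.4, -2.8]
grip_width: 0.0574
```

Run:
```python
from h import *
o=observe();print(o["position"],o["grip_width"],o["ft_force"]);plan([.4062,-.0346,.174],-.1186)
```

```text
[ 0.55499573 -0.09082352  0.17334571] 0.05736684572524385 [ 0.76805741  0.42371807 -2.84566506]
t 6.4 rv [ 0.0002 -0.0008 -0.0033] rows 0.02352610030748751 slide after rot [-0.1544 -0.0382 -0.0007] slide now [-0.1545 -0.0377 -0.0008] rows 3.3138546064126806
```

>>> {"api": "jog_arm", "payload": {
  "dr": [
    [0, 0, -0.003],
    [0, 0, 0],
    [0, 0, 0],
    [0, 0, 0],
    [0, 0, 0],
    [0, 0, 0],
    [0, 0, 0],
    [0, 0, 0],
    [0, 0, 0],
    [0, 0, 0]
  ],
  "slide": [
    [-0.02, -0.005, 0],
    [-0.027, -0.0065, 0],
    [-0.027, -0.0065, 0],
    [-0.027, -0.0065, 0],
    [-0.027, -0.0065, 0],
    [-0.0264, -0.0072, 0],
    [0, 0, 0],
    [0, 0, 0],
    [0, 0, 0],
    [0, 0, 0]
  ],
  "gripper": [-1, -1, -1, -1, -1, -1, -1, -1, -1, -1]
}}

```text
time_s: 7.4
position: [0.4069, -0.0351, 0.1727]
tool_rot: [[0.993, -0.117, 0.0], [-0.117, -0.993, -0.0], [0.0, 0.0, -1.0]]
ft_force: [-0.4, 0.3, -3.0]
grip_width: 0.0576
```

Run:
```python
from h import *
snap("wrist","w4");snap("scene","s4");plan([.4062,-.0346,.09],-.1186)
```

```text
t 7.5 rv [-0.0001  0.0001  0.0009] rows 0.0063928169140486536 slide after rot [-0.0005 -0.0003  0.0825] slide now [-0.0005 -0.0003  0.0825] rows 1.7191284230708224
```

View pics/w4.png

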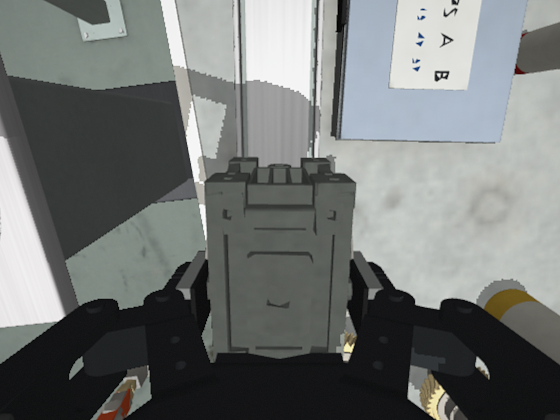

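Run:
```python
from h import *
zoom("w4","w4a",220,350,0,190,3.1)
```

```text
(no output)
```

View pics/w4a.png

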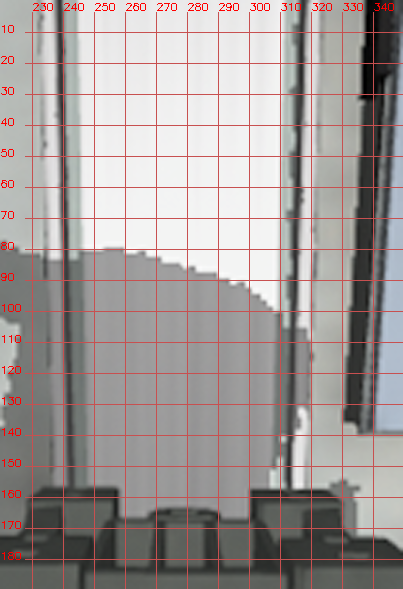

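Run:
```python
from h import *
im=load("w4");o=observe();R=np.array(o["tool_rot"]);p=np.array(o["position"])
for a,b in(((231,20),(317.8,20)),((232.8,120),(314.8,120)),((235.7,20),(313.8,20)),((238.2,120),(310.8,120))):
    A=(ray(im,*a,.03)-p)@R;B=(ray(im,*b,.03)-p)@R;print(A[:2].round(4),B[:2].round(4),(A+B)[0]/2)
```

```text
[-0.0373 -0.1441] [ 0.0327 -0.1442] -0.002296350827161956
[-0.0386 -0.0664] [ 0.0326 -0.0664] -0.0030088735632467535
[-0.0335 -0.1441] [ 0.0294 -0.1442] -0.002013966787023768
[-0.0339 -0.0664] [ 0.0291 -0.0664] -0.0024012062620918616
```

Run:
```python
from h import *
im=load("w4");o=observe();R=np.array(o["tool_rot"]);p=np.array(o["position"])
zoom("w4","w4b",195,365,150,300,4)
for a,b in(((207,190),(354,190)),((229,330),(333,330))):
    A=(ray(im,*a,.212)-p)@R;B=(ray(im,*b,.212)-p)@R;print(A[:2].round(4),B[:2].round(4),(A+B)[0]/2)
```

```text
[-0.0239 -0.0426] [ 0.028  -0.0427] 0.002057071829950522
[-0.0183  0.0142] [0.0231 0.0142] 0.0023920073391729517
```

View pics/w4b.png

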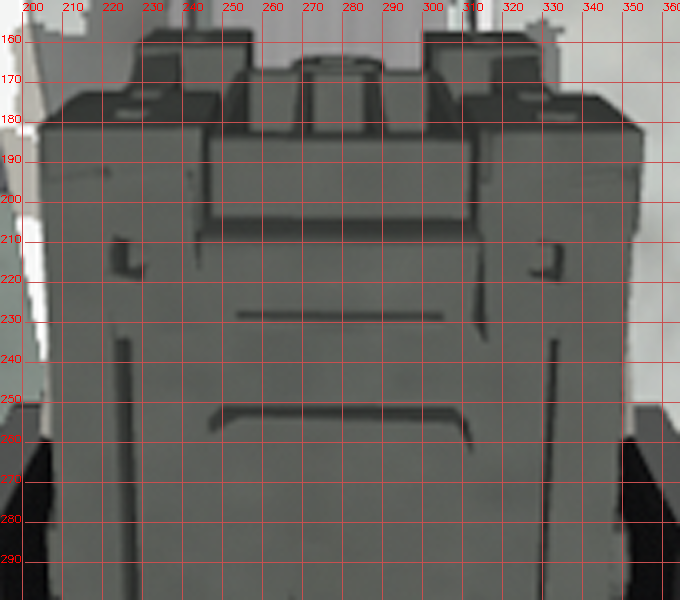

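>>> {"api": "jog_arm", "payload": {
  "dr": [
    [0, 0, 0],
    [0, 0, 0],
    [0, 0, 0],
    [0, 0, 0],
    [0, 0, 0],
    [0, 0, 0],
    [0, 0, 0],
    [0, 0, 0],
    [0, 0, 0],
    [0, 0, 0]
  ],
  "slide": [
    [-0.0015, -0.004, 0.01],
    [0, 0, 0.02],
    [0, 0, 0.02],
    [0, 0, 0.02],
    [0, 0, 0.0125],
    [0, 0, 0],
    [0, 0, 0],
    [0, 0, 0],
    [0, 0, 0],
    [0, 0, 0]
  ],
  "gripper": [-1, -1, -1, -1, -1, -1, -1, -1, -1, -1]
}}

```text
time_s: 8.5
position: [0.4055, -0.0307, 0.0906]
tool_rot: [[0.993, -0.118, 0.001], [-0.118, -0.993, -0.0], [0.001, 0.0, -1.0]]
ft_force: [0.6, -0.1, -2.5]
grip_width: 0.0576
```

Run:
```python
from h import *
snap("wrist","w5");snap("scene","s5");zoom("w5","w5a",190,370,0,180,4);zoom("s5","s5a",270,380,200,320,6)
```

```text
(no output)
```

View pics/w5a.png

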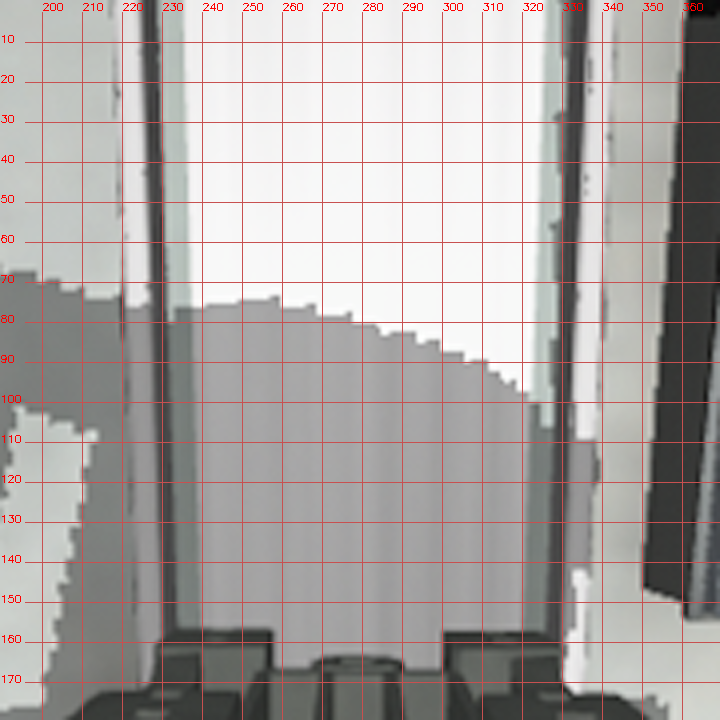

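View pics/s5a.png

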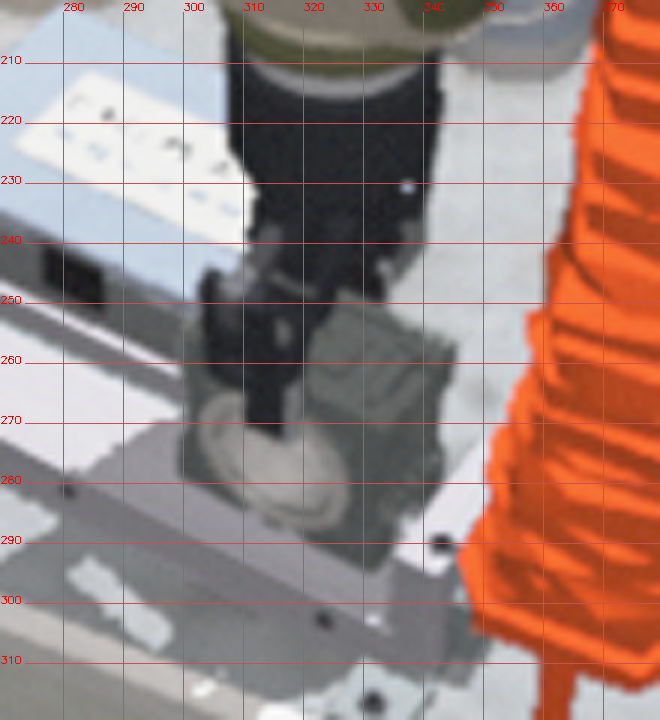

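>>> {"api": "jog_arm", "payload": {
  "dr": [
    [0, 0, 0],
    [0, 0, 0],
    [0, 0, 0],
    [0, 0, 0],
    [0, 0, 0],
    [0, 0, 0],
    [0, 0, 0],
    [0, 0, 0],
    [0, 0, 0],
    [0, 0, 0]
  ],
  "slide": [
    [0, 0, 0.005],
    [0, 0, 0.005],
    [0, 0, 0.005],
    [0, 0, 0.005],
    [0, 0, 0.004],
    [0, 0, 0.004],
    [0, 0, 0.003],
    [0, 0, 0.001],
    [0, 0, 0],
    [0, 0, 0]
  ],
  "gripper": [-1, -1, -1, -1, -1, -1, -1, -1, -1, -1]
}}

```text
time_s: 9.6
position: [0.4054, -0.0306, 0.0582]
tool_rot: [[0.993, -0.118, 0.0], [-0.118, -0.993, -0.0], [0.0, 0.0, -1.0]]
ft_force: [0.2, -0.2, -2.3]
grip_width: 0.0573
```

>>> {"api": "jog_arm", "payload": {
  "dr": [
    [0, 0, 0],
    [0, 0, 0],
    [0, 0, 0],
    [0, 0, 0],
    [0, 0, 0],
    [0, 0, 0],
    [0, 0, 0],
    [0, 0, 0],
    [0, 0, 0],
    [0, 0, 0]
  ],
  "slide": [
    [0, 0, 0.001],
    [0, 0, 0.001],
    [0, 0, 0],
    [0, 0, 0],
    [0, 0, 0],
    [0, 0, 0],
    [0, 0, 0],
    [0, 0, 0],
    [0, 0, 0],
    [0, 0, 0]
  ],
  "gripper": [-1, -1, -1, -1, -1, -1, -1, -1, -1, -1]
}}

```text
time_s: 10.6
position: [0.4054, -0.0305, 0.0567]
tool_rot: [[0.993, -0.118, 0.001], [-0.118, -0.993, -0.0], [0.001, 0.0, -1.0]]
ft_force: [-3.2, 2.0, 8.0]
grip_width: 0.0573
```

Run:
```python
from h import *
snap("scene","s6");zoom("s6","s6a",270,380,200,320,6)
```

```text
(no output)
```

View pics/s6a.png

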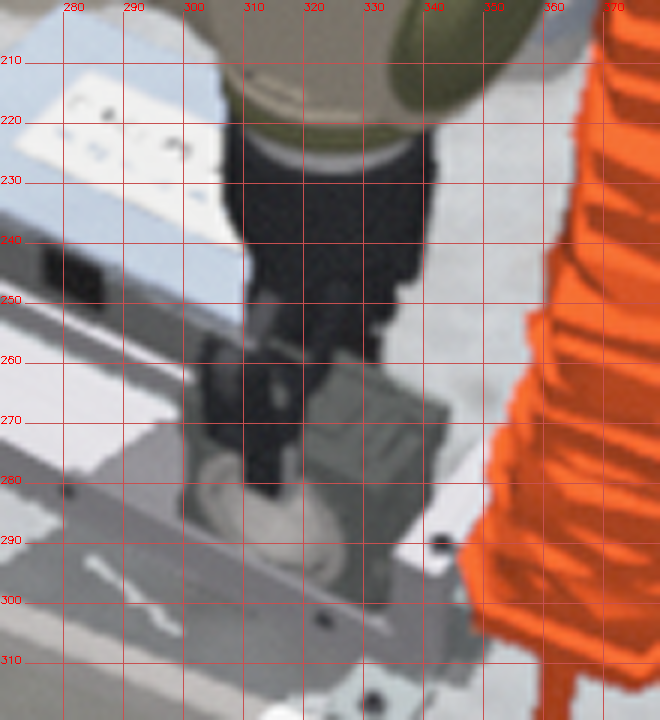

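>>> {"api": "jog_arm", "payload": {
  "dr": [
    [0, 0, 0],
    [0, 0, 0],
    [0, 0, 0],
    [0, 0, 0],
    [0, 0, 0],
    [0, 0, 0],
    [0, 0, 0],
    [0, 0, 0],
    [0, 0, -0.1],
    [0, 0, -0.1]
  ],
  "slide": [
    [0, 0, 0],
    [0, 0, 0],
    [0, 0, 0],
    [0, 0, -0.01],
    [0, 0, -0.02],
    [0, 0, -0.03],
    [0, 0, -0.035],
    [0, 0, -0.035],
    [0, 0, 0],
    [0, 0, 0]
  ],
  "gripper": [0.5, 0.6, 0.6, 0.6, 0.6, 0.6, 0.6, 1, 1, 1]
}}

```text
time_s: 11.65
position: [0.4056, -0.0307, 0.187]
tool_rot: [[0.996, 0.086, 0.002], [0.086, -0.996, -0.001], [0.002, 0.001, -1.0]]
ft_force: [-0.0, 0.4, -0.3]
grip_width: 0.0853
```

Run:
```python
from h import *
snap("wrist","w7");snap("top","t7"); plan([.548,.266,.20],.084)
```

```text
t 11.75 rv [ 0.0001 -0.0003 -0.0011] rows 0.008094729948357788 slide after rot [ 0.1672 -0.2835 -0.0138] slide now [ 0.1668 -0.2837 -0.0138] rows 6.863333339081084
```

View pics/w7.png

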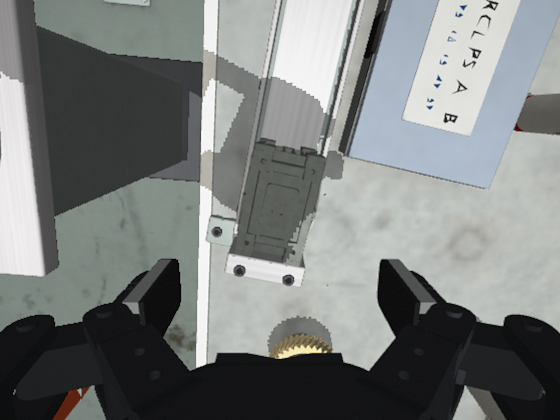

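View pics/t7.png

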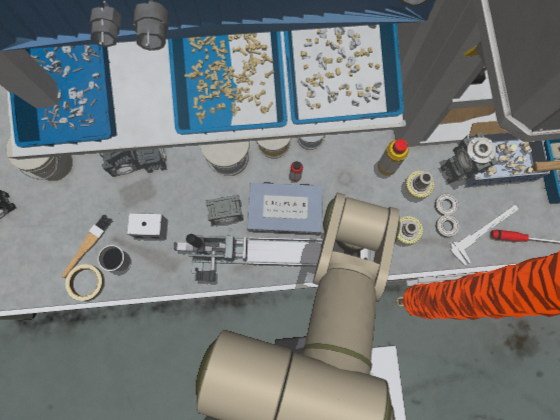

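>>> {"api": "jog_arm", "payload": {
  "dr": [
    [0, 0, 0],
    [0, 0, 0],
    [0, 0, 0],
    [0, 0, 0],
    [0, 0, 0],
    [0, 0, 0],
    [0, 0, 0],
    [0, 0, 0],
    [0, 0, 0],
    [0, 0, 0]
  ],
  "slide": [
    [0.013, -0.022, -0.005],
    [0.022, -0.0375, -0.005],
    [0.022, -0.0375, -0.004],
    [0.022, -0.0375, 0],
    [0.022, -0.0375, 0],
    [0.022, -0.0375, 0],
    [0.022, -0.0375, 0],
    [0.022, -0.0365, 0],
    [0, 0, 0],
    [0, 0, 0]
  ],
  "gripper": [1, 1, 1, 1, 1, 1, 1, 1, 1, 1]
}}

```text
time_s: 12.75
position: [0.5483, 0.2661, 0.1991]
tool_rot: [[0.997, 0.081, -0.002], [0.081, -0.997, -0.001], [-0.002, 0.001, -1.0]]
ft_force: [-0.4, 0.1, 0.3]
grip_width: 0.0854
```

Run:
```python
from h import *
snap("wrist","w8");zoom("w8","w8a",200,370,100,300,3); plan([.548,.266,.0447],.084)
```

```text
t 12.8 rv [ 0.0005  0.0013 -0.0035] rows 0.02503488968774012 slide after rot [-1.000e-04 -7.000e-04  1.548e-01] slide now [ 1.000e-04 -8.000e-04  1.548e-01] rows 3.225811111026617
```

View pics/w8a.png

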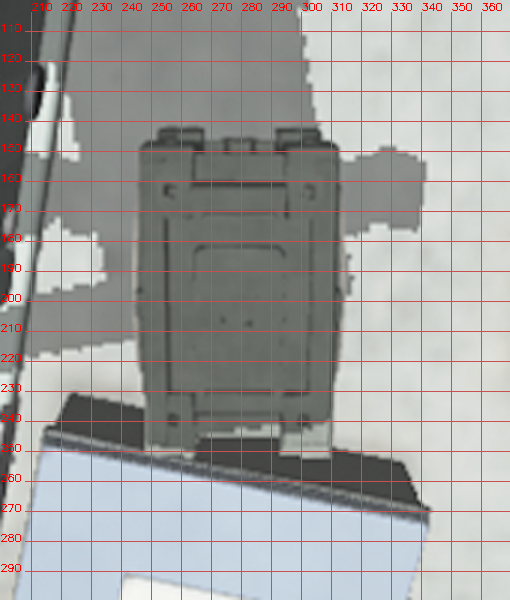

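Run:
```python
from h import *
im=load("w8"); o=observe();R=np.array(o["tool_rot"]);p=np.array(o["position"])
P=np.array([ray(im,*u,.084) for u in((245,148),(309.5,148),(309.5,250),(247,251))]);print(P.round(4),P.mean(0), np.linalg.norm(P-np.roll(P,-1,0),axis=1))
print("in tool",((P-p)@R).round(4),((P.mean(0)-p)@R).round(4))
```

```text
[[0.5185 0.3083 0.084 ]
 [0.5702 0.3126 0.084 ]
 [0.5795 0.2251 0.084 ]
 [0.5252 0.2197 0.084 ]] [0.54835018 0.26641488 0.084     ] [0.05184426 0.08791013 0.05463539 0.08886967]
in tool [[-0.0259 -0.0453  0.1155]
 [ 0.0259 -0.0454  0.1155]
 [ 0.0282  0.0425  0.1155]
 [-0.0265  0.0436  0.1156]] [ 0.0004 -0.0011  0.1155]
```

>>> {"api": "jog_arm", "payload": {
  "dr": [
    [0, 0, -0.008],
    [0, 0, 0],
    [0, 0, 0],
    [0, 0, 0],
    [0, 0, 0],
    [0, 0, 0],
    [0, 0, 0],
    [0, 0, 0],
    [0, 0, 0],
    [0, 0, 0]
  ],
  "slide": [
    [0, -0.001, 0.03],
    [0, 0, 0.04],
    [0, 0, 0.04],
    [0, 0, 0.035],
    [0, 0, 0.0095],
    [0, 0, 0],
    [0, 0, 0],
    [0, 0, 0],
    [0, 0, 0],
    [0, 0, 0]
  ],
  "gripper": [1, 1, 1, 1, 1, 1, -1, -1, -1, -1],
  "force": 60
}}

```text
time_s: 13.8
position: [0.5492, 0.2667, 0.0479]
tool_rot: [[0.996, 0.09, 0.003], [0.09, -0.996, 0.001], [0.003, -0.0, -1.0]]
ft_force: [-2.3, -2.0, 6.7]
grip_width: 0.0576
```

>>> {"api": "jog_arm", "payload": {
  "dr": [
    [0, 0, 0],
    [0, 0, 0],
    [0, 0, 0],
    [0, 0, 0],
    [0, 0, 0],
    [0, 0, 0],
    [0, 0, 0.052],
    [0, 0, 0.053],
    [0, 0, 0.053],
    [0, 0, 0.053]
  ],
  "slide": [
    [0, 0, 0],
    [0, 0, -0.02],
    [0, 0, -0.03],
    [0, 0, -0.03],
    [0, 0, -0.03],
    [0, 0, -0.02],
    [0, 0, 0],
    [0, 0, 0],
    [0, 0, 0],
    [0, 0, 0]
  ],
  "gripper": [-1, -1, -1, -1, -1, -1, -1, -1, -1, -1]
}}

```text
time_s: 14.8
position: [0.5482, 0.2666, 0.1764]
tool_rot: [[0.992, -0.123, 0.001], [-0.123, -0.992, 0.0], [0.001, -0.0, -1.0]]
ft_force: [0.5, -0.1, -2.7]
grip_width: 0.0575
```

Run:
```python
from h import *
snap("scene","s9")
q=[.4260,.1312,-.1186]; p=np.array([.4055,-.0306]);c,s=np.cos(q[2]),np.sin(q[2]);d=p-q[:2];print("S1 local",c*d[0]+s*d[1],-s*d[0]+c*d[1])
T=w(q,(-.0014,-.069,0));print(T);plan([T[0],T[1],.174],-.1186)
```

```text
S1 local -0.001211467610134246 -0.16308900130367343
[0.41644561 0.06285036 0.        ]
t 14.85 rv [-0.0004 -0.0007 -0.0072] rows 0.05148734583366879 slide after rot [-0.1068  0.218   0.0024] slide now [-0.1052  0.2187  0.0022] rows 5.056824776389777
```

View pics/s9.png

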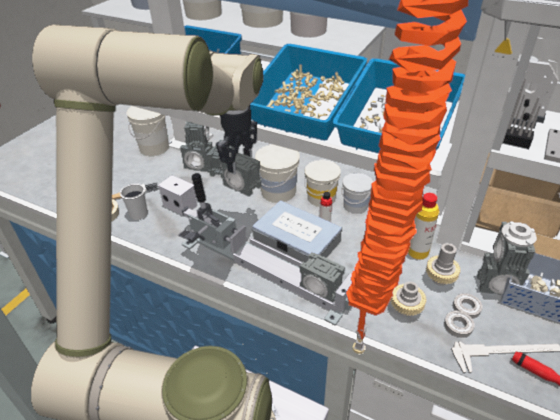

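>>> {"api": "jog_arm", "payload": {
  "dr": [
    [0, 0, -0.007],
    [0, 0, 0],
    [0, 0, 0],
    [0, 0, 0],
    [0, 0, 0],
    [0, 0, 0],
    [0, 0, 0],
    [0, 0, 0],
    [0, 0, 0],
    [0, 0, 0]
  ],
  "slide": [
    [-0.0088, 0.018, 0],
    [-0.014, 0.0285, 0.002],
    [-0.014, 0.0285, 0],
    [-0.014, 0.0285, 0],
    [-0.014, 0.0285, 0],
    [-0.014, 0.0285, 0],
    [-0.014, 0.0285, 0],
    [-0.014, 0.029, 0],
    [0, 0, 0],
    [0, 0, 0]
  ],
  "gripper": [-1, -1, -1, -1, -1, -1, -1, -1, -1, -1]
}}

```text
time_s: 15.85
position: [0.4175, 0.062, 0.1743]
tool_rot: [[0.993, -0.114, 0.002], [-0.114, -0.993, -0.0], [0.002, -0.0, -1.0]]
ft_force: [1.2, 0.1, -4.0]
grip_width: 0.0574
```

>>> {"api": "jog_arm", "payload": {
  "dr": [
    [0, 0, 0],
    [0, 0, 0],
    [0, 0, 0],
    [0, 0, 0],
    [0, 0, 0],
    [0, 0, 0],
    [0, 0, 0],
    [0, 0, 0],
    [0, 0, 0],
    [0, 0, 0]
  ],
  "slide": [
    [0, 0, 0.01],
    [0, 0, 0.02],
    [0, 0, 0.02],
    [0, 0, 0.02],
    [0, 0, 0.01],
    [0, 0, 0],
    [0, 0, 0],
    [0, 0, 0],
    [0, 0, 0],
    [0, 0, 0]
  ],
  "gripper": [-1, -1, -1, -1, -1, -1, -1, -1, -1, -1]
}}

```text
time_s: 16.85
position: [0.4176, 0.0623, 0.094]
tool_rot: [[0.994, -0.114, 0.001], [-0.114, -0.994, -0.0], [0.001, 0.0, -1.0]]
ft_force: [-0.2, 0.2, -2.3]
grip_width: 0.0575
```

Run:
```python
from h import *
snap("wrist","w10");zoom("w10","w10a",190,370,0,180,4);T=w([.4260,.1312,-.1186],(-.0012,-.069,0));plan([T[0],T[1],.06],-.1186)
```

```text
t 16.9 rv [ 0.     -0.0008  0.0046] rows 0.03307697845038379 slide after rot [-0.0009 -0.0004  0.0339] slide now [-0.001  -0.0004  0.0339] rows 0.7070923814906793
```

View pics/w10a.png

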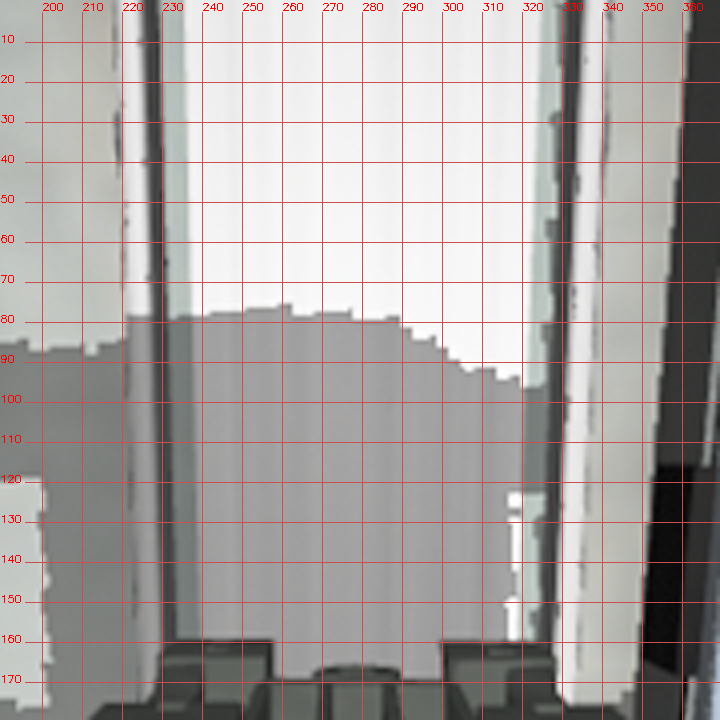

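>>> {"api": "jog_arm", "payload": {
  "dr": [
    [0, 0, 0.0045],
    [0, 0, 0],
    [0, 0, 0],
    [0, 0, 0],
    [0, 0, 0],
    [0, 0, 0],
    [0, 0, 0],
    [0, 0, 0],
    [0, 0, 0],
    [0, 0, 0]
  ],
  "slide": [
    [-0.0005, 0, 0],
    [0, 0, 0.005],
    [0, 0, 0.005],
    [0, 0, 0.005],
    [0, 0, 0.005],
    [0, 0, 0.005],
    [0, 0, 0.005],
    [0, 0, 0.003],
    [0, 0, 0.001],
    [0, 0, 0.0005]
  ],
  "gripper": [-1, -1, -1, -1, -1, -1, -1, -1, -1, -1]
}}

```text
time_s: 17.9
position: [0.4167, 0.0624, 0.0599]
tool_rot: [[0.993, -0.118, 0.0], [-0.118, -0.993, -0.0], [0.0, 0.0, -1.0]]
ft_force: [-7.6, 1.0, 20.0]
grip_width: 0.0577
```

>>> {"api": "jog_arm", "payload": {
  "dr": [
    [0, 0, 0],
    [0, 0, 0],
    [0, 0, 0],
    [0, 0, 0],
    [0, 0, 0],
    [0, 0, 0],
    [0, 0, 0],
    [0, 0, 0],
    [0, 0, 0],
    [0, 0, 0]
  ],
  "slide": [
    [0, 0, -0.001],
    [0, 0, 0],
    [0, 0, 0],
    [0, 0, -0.01],
    [0, 0, -0.02],
    [0, 0, -0.04],
    [0, 0, -0.045],
    [0, 0, -0.045],
    [0, 0, -0.04],
    [0, 0, 0]
  ],
  "gripper": [0.5, 0.6, 0.6, 0.6, 0.6, 0.6, 0.6, 1, 1, 1]
}}

```text
time_s: 18.9
position: [0.4187, 0.0622, 0.2647]
tool_rot: [[0.993, -0.118, 0.01], [-0.118, -0.993, -0.001], [0.01, 0.0, -1.0]]
ft_force: [1.2, -0.3, -1.6]
grip_width: 0.0854
```

Run:
```python
from h import *
snap("wrist","w11"); plan([.521,.46,.26],-.112)
```

```text
t 18.95 rv [ 0.0001 -0.005  -0.0064] rows 0.04599400945640889 slide after rot [ 0.0582 -0.4068  0.0019] slide now [ 0.0556 -0.4072  0.0021] rows 8.561382581307072
```

View pics/w11.png

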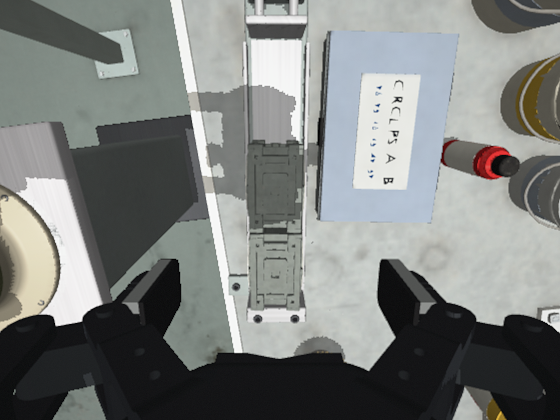

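Both housings stand in the channel (top ones at (277,185) and (277,270)). Now the filler.

>>> {"api": "jog_arm", "payload": {
  "dr": [
    [0, 0, -0.006],
    [0, 0, 0],
    [0, 0, 0],
    [0, 0, 0],
    [0, 0, 0],
    [0, 0, 0],
    [0, 0, 0],
    [0, 0, 0],
    [0, 0, 0],
    [0, 0, 0]
  ],
  "slide": [
    [0.006, -0.025, 0],
    [0.006, -0.044, 0],
    [0.006, -0.048, 0],
    [0.006, -0.048, 0],
    [0.006, -0.048, 0],
    [0.006, -0.048, 0],
    [0.006, -0.048, 0],
    [0.006, -0.044, 0],
    [0.006, -0.034, 0],
    [0.003, -0.02, 0]
  ],
  "gripper": [1, 1, 1, 1, 1, 1, 1, 1, 1, 1]
}}

```text
time_s: 19.95
position: [0.5191, 0.4626, 0.2568]
tool_rot: [[0.994, -0.111, -0.004], [-0.111, -0.994, -0.002], [-0.003, 0.002, -1.0]]
ft_force: [0.6, -0.6, 0.4]
grip_width: 0.0854
```

Run:
```python
from h import *
snap("wrist","w12"); plan([.521,.4775,.0447],-.112);zoom("w12","w12a",200,370,60,260,3)
```

```text
t 20.0 rv [0.0019 0.0039 0.0022] rows 0.027518370854535724 slide after rot [ 0.0003 -0.0135  0.2114] slide now [ 0.0012 -0.0139  0.2114] rows 4.413373890151983
```

View pics/w12.png

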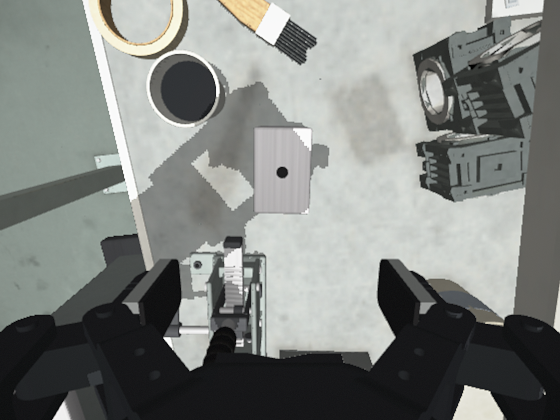

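View pics/w12a.png

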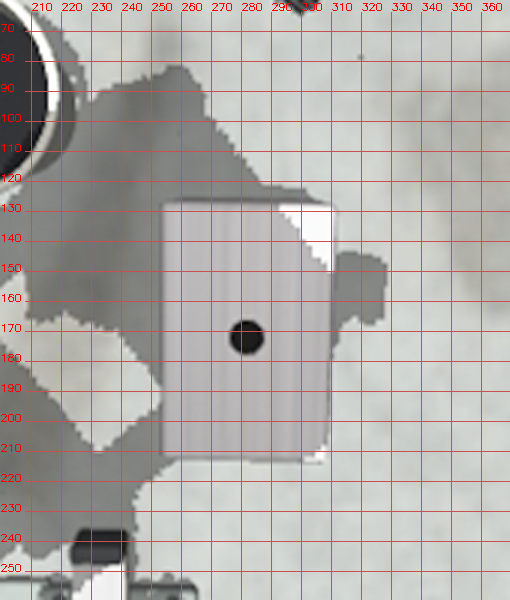

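Run:
```python
from h import *
im=load("w12"); o=observe();R=np.array(o["tool_rot"]);p=np.array(o["position"])
P=np.array([ray(im,*u,.08) for u in((253.5,127.5),(310.5,128),(308.5,213.5),(253.5,212.5))]);print(P.round(4),P.mean(0), np.linalg.norm(P-np.roll(P,-1,0),axis=1))
C=P.mean(0);d=P[3]-P[0]+P[2]-P[1];print("yaw",np.arctan2(d[0],-d[1]),"hole",ray(im,278.5,172,.08))
plan([C[0],C[1],.045],-.115)
```

```text
[[0.5016 0.5239 0.08  ]
 [0.5566 0.5174 0.08  ]
 [0.5472 0.4314 0.08  ]
 [0.4904 0.4387 0.08  ]] [0.52396078 0.4778528  0.08      ] [0.05544509 0.0865192  0.05730635 0.08598893]
yaw -0.11954123551838827 hole [0.5209575  0.47801582 0.08      ]
t 20.0 rv [0.0019 0.0038 0.0052] rows 0.03712154050634017 slide after rot [ 0.0032 -0.0142  0.2111] slide now [ 0.0041 -0.0146  0.2111] rows 4.408572231118424
```

>>> {"api": "jog_arm", "payload": {
  "dr": [
    [0, 0, 0.003],
    [0, 0, 0],
    [0, 0, 0],
    [0, 0, 0],
    [0, 0, 0],
    [0, 0, 0],
    [0, 0, 0],
    [0, 0, 0],
    [0, 0, 0],
    [0, 0, 0]
  ],
  "slide": [
    [0.002, -0.0145, 0.02],
    [0, 0, 0.04],
    [0, 0, 0.045],
    [0, 0, 0.045],
    [0, 0, 0.035],
    [0, 0, 0.02],
    [0, 0, 0.006],
    [0, 0, 0],
    [0, 0, 0],
    [0, 0, 0]
  ],
  "gripper": [1, 1, 1, 1, 1, 1, 1, 1, 1, 1]
}}

```text
time_s: 21.0
position: [0.5235, 0.4748, 0.0506]
tool_rot: [[0.993, -0.115, 0.002], [-0.115, -0.993, 0.001], [0.002, -0.002, -1.0]]
ft_force: [0.3, -0.1, -0.5]
grip_width: 0.0856
```

>>> {"api": "jog_arm", "payload": {
  "dr": [
    [0, 0, 0],
    [0, 0, 0],
    [0, 0, 0],
    [0, 0, 0],
    [0, 0, 0],
    [0, 0, 0],
    [0, 0, 0],
    [0, 0, 0],
    [0, 0, 0],
    [0, 0, 0]
  ],
  "slide": [
    [0, 0, 0],
    [0, 0, 0],
    [0, 0, 0],
    [0, 0, 0],
    [0, 0, 0],
    [0, 0, 0],
    [0, 0, 0],
    [0, 0, 0],
    [0, 0, 0],
    [0, 0, 0]
  ],
  "gripper": [-1, -1, -1, -1, -1, -1, -1, -1, -1, -1],
  "force": 60
}}

```text
time_s: 22.0
position: [0.5231, 0.4747, 0.0501]
tool_rot: [[0.993, -0.115, 0.001], [-0.115, -0.993, 0.001], [0.001, -0.001, -1.0]]
ft_force: [-1.4, -1.3, 6.0]
grip_width: 0.0565
```

>>> {"api": "jog_arm", "payload": {
  "dr": [
    [0, 0, 0],
    [0, 0, 0],
    [0, 0, 0],
    [0, 0, 0],
    [0, 0, 0],
    [0, 0, 0],
    [0, 0, 0],
    [0, 0, 0],
    [0, 0, 0],
    [0, 0, 0]
  ],
  "slide": [
    [0, 0, -0.02],
    [0, 0, -0.03],
    [0, 0, -0.035],
    [0, 0, -0.035],
    [0, 0, -0.035],
    [0, 0, -0.035],
    [0, 0, -0.03],
    [0, 0, -0.02],
    [0, 0, 0],
    [0, 0, 0]
  ],
  "gripper": [-1, -1, -1, -1, -1, -1, -1, -1, -1, -1]
}}

```text
time_s: 23.0
position: [0.5228, 0.4744, 0.2875]
tool_rot: [[0.993, -0.115, -0.002], [-0.115, -0.993, -0.001], [-0.002, 0.001, -1.0]]
ft_force: [0.3, -0.5, -3.2]
grip_width: 0.0564
```

Run:
```python
from h import *
T=w([.4260,.1312,-.1186],(-.0012,.0235,0));print(T);plan([T[0],T[1],.285],-.1186); snap("wrist","w13")
```

```text
[0.427589   0.15467691 0.        ]
t 23.0 rv [0.0014 0.0016 0.0031] rows 0.021964227449154043 slide after rot [-0.0568  0.3287  0.0025] slide now [-0.0578  0.3285  0.003 ] rows 6.9499521848324335
```

View pics/w13.png

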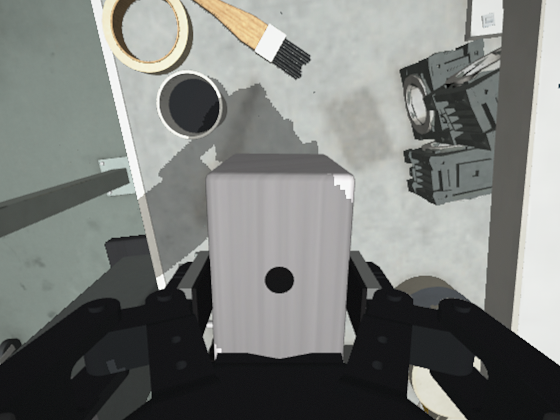

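>>> {"api": "jog_arm", "payload": {
  "dr": [
    [0, 0, 0.003],
    [0, 0, 0],
    [0, 0, 0],
    [0, 0, 0],
    [0, 0, 0],
    [0, 0, 0],
    [0, 0, 0],
    [0, 0, 0],
    [0, 0, 0],
    [0, 0, 0]
  ],
  "slide": [
    [-0.003, 0.018, 0],
    [-0.007, 0.04, 0],
    [-0.007, 0.042, 0],
    [-0.007, 0.042, 0],
    [-0.007, 0.042, 0],
    [-0.007, 0.042, 0],
    [-0.007, 0.042, 0],
    [-0.007, 0.035, 0],
    [-0.006, 0.0255, 0],
    [0, 0, 0]
  ],
  "gripper": [-1, -1, -1, -1, -1, -1, -1, -1, -1, -1]
}}

```text
time_s: 24.05
position: [0.4251, 0.153, 0.288]
tool_rot: [[0.993, -0.121, -0.003], [-0.121, -0.993, -0.001], [-0.002, 0.001, -1.0]]
ft_force: [0.0, -0.0, -3.2]
grip_width: 0.0567
```

>>> {"api": "jog_arm", "payload": {
  "dr": [
    [0, 0, 0],
    [0, 0, 0],
    [0, 0, 0],
    [0, 0, 0],
    [0, 0, 0],
    [0, 0, 0],
    [0, 0, 0],
    [0, 0, 0],
    [0, 0, 0],
    [0, 0, 0]
  ],
  "slide": [
    [0, 0, 0.02],
    [0, 0, 0.025],
    [0, 0, 0.025],
    [0, 0, 0.025],
    [0, 0, 0.025],
    [0, 0, 0.02],
    [0, 0, 0.01],
    [0, 0, 0],
    [0, 0, 0],
    [0, 0, 0]
  ],
  "gripper": [-1, -1, -1, -1, -1, -1, -1, -1, -1, -1]
}}

```text
time_s: 25.05
position: [0.4271, 0.1553, 0.1399]
tool_rot: [[0.993, -0.118, 0.002], [-0.118, -0.993, 0.0], [0.002, -0.0, -1.0]]
ft_force: [-0.4, 0.3, -3.4]
grip_width: 0.0566
```

Run:
```python
from h import *
T=w([.4260,.1312,-.1186],(-.0012,.0235,0));print(T);plan([T[0],T[1],.095],-.1186); snap("wrist","w14");snap("scene","s14")
im=load("w13");print(proj(im,[.5228,.4744,.3175]))
zoom("w14","w14a",190,370,0,190,4);zoom("s14","s14a",170,370,170,320,4)
```

```text
[0.427589   0.15467691 0.        ]
t 25.05 rv [-0.0004 -0.0017  0.0002] rows 0.012071189459171149 slide after rot [0.0006 0.0005 0.0449] slide now [0.0005 0.0006 0.0449] rows 0.9361255998602122
[275.57725191 286.62688394]
```

View pics/w14a.png

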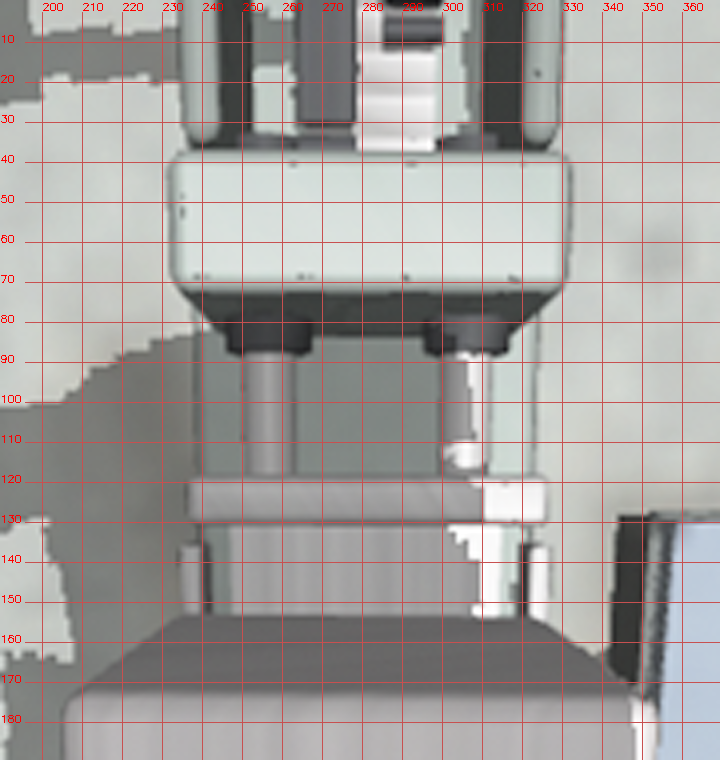

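View pics/s14a.png

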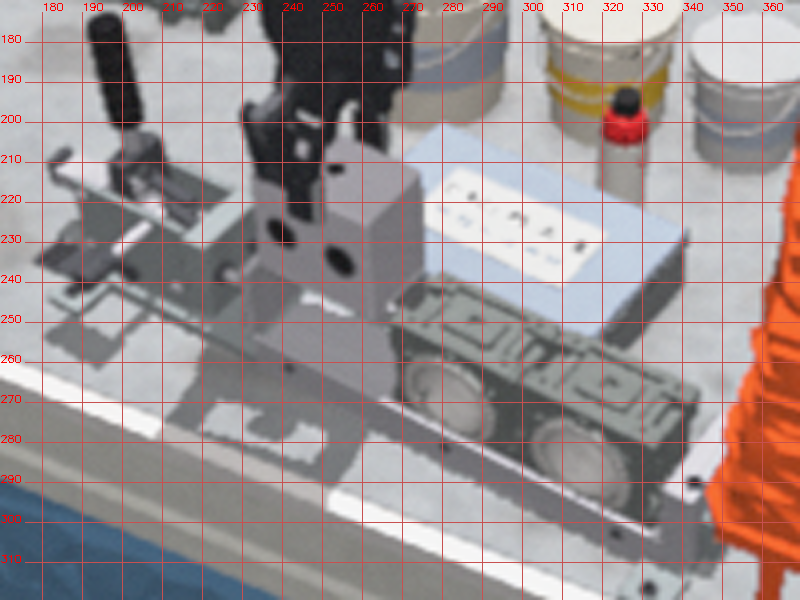

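>>> {"api": "jog_arm", "payload": {
  "dr": [
    [0, 0, 0],
    [0, 0, 0],
    [0, 0, 0],
    [0, 0, 0],
    [0, 0, 0],
    [0, 0, 0],
    [0, 0, 0],
    [0, 0, 0],
    [0, 0, 0],
    [0, 0, 0]
  ],
  "slide": [
    [0, 0.0005, 0.01],
    [0, 0, 0.015],
    [0, 0, 0.015],
    [0, 0, 0.012],
    [0, 0, 0.008],
    [0, 0, 0.006],
    [0, 0, 0.005],
    [0, 0, 0.004],
    [0, 0, 0.002],
    [0, 0, 0.001]
  ],
  "gripper": [-1, -1, -1, -1, -1, -1, -1, -1, -1, -1]
}}

```text
time_s: 26.15
position: [0.4266, 0.1546, 0.062]
tool_rot: [[0.993, -0.118, 0.001], [-0.118, -0.993, -0.0], [0.001, 0.0, -1.0]]
ft_force: [-6.5, -1.3, 20.4]
grip_width: 0.0566
```

>>> {"api": "jog_arm", "payload": {
  "dr": [
    [0, 0, 0],
    [0, 0, 0],
    [0, 0, 0],
    [0, 0, 0],
    [0, 0, 0],
    [0, 0, 0],
    [0, 0, 0],
    [0, 0, 0],
    [0, 0, 0],
    [0, 0, 0]
  ],
  "slide": [
    [0, 0, -0.001],
    [0, 0, 0],
    [0, 0, 0],
    [0, 0, -0.01],
    [0, 0, -0.02],
    [0, 0, -0.04],
    [0, 0, -0.045],
    [0, 0, -0.045],
    [0, 0, -0.045],
    [0, 0, -0.03]
  ],
  "gripper": [0.5, 0.6, 0.6, 0.6, 0.6, 0.6, 0.6, 0.6, 0.6, 0.6]
}}

```text
time_s: 27.15
position: [0.4265, 0.1547, 0.3012]
tool_rot: [[0.993, -0.118, 0.005], [-0.118, -0.993, 0.0], [0.004, -0.001, -1.0]]
ft_force: [0.2, -0.4, -1.0]
grip_width: 0.0685
```

Run:
```python
from h import *
snap("wrist","w15");snap("scene","s15");zoom("s15","s15a",170,370,170,320,4)
```

```text
(no output)
```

View pics/w15.png

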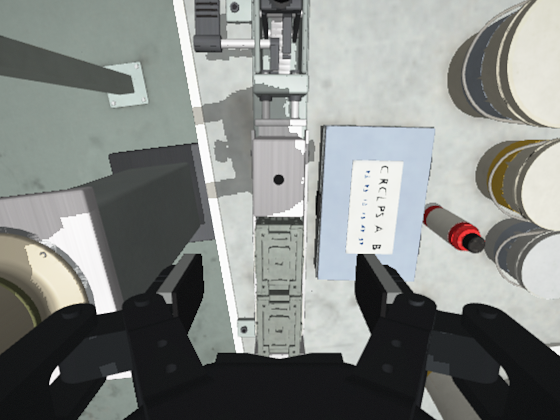

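View pics/s15a.png

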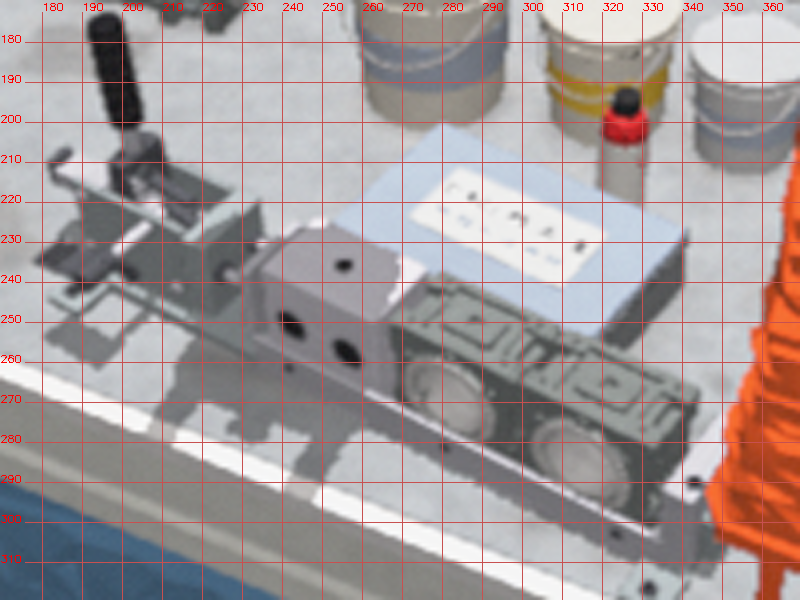

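Run:
```python
from h import *
T=w([.4260,.1312,-.1186],(-.001,.248,0));print(T);plan([T[0],T[1],.18],-.1186)
t=w([.4260,.1312,-.1186],(0,.192+.192*np.sin(.08),.016+.192*np.cos(.08)));print("grip top",t,proj(load("scene0"),t),proj(load("top0"),t),proj(load("w1"),t))
t=w([.4260,.1312,-.1186],(0,.192+.112*np.sin(.08),.016+.112*np.cos(.08)));print("grip bot",t,proj(load("scene0"),t),proj(load("top0"),t))
```

```text
[0.45435092 0.37757619 0.        ]
t 27.25 rv [-0.0018 -0.0087  0.0003] rows 0.062014613153793204 slide after rot [ 0.0003 -0.2244  0.1218] slide now [-0.0007 -0.2242  0.1222] rows 5.318980337131259
grip top [0.45053334 0.33708709 0.20738593] [194.81893208 175.13851572] [189.14488878 237.48984804] [183.96170557  97.68368161]
grip bot [0.44977689 0.33073882 0.12764179] [200.98708996 200.86359354] [197.52914063 242.5336684 ]
```

>>> {"api": "jog_arm", "payload": {
  "dr": [
    [0, -0.005, 0],
    [0, 0, 0],
    [0, 0, 0],
    [0, 0, 0],
    [0, 0, 0],
    [0, 0, 0],
    [0, 0, 0],
    [0, 0, 0],
    [0, 0, 0],
    [0, 0, 0]
  ],
  "slide": [
    [0, -0.024, 0],
    [0, -0.04, 0],
    [0, -0.045, 0],
    [0, -0.045, 0],
    [0, -0.04, 0],
    [0, -0.03, 0],
    [0, 0, 0],
    [0, 0, 0],
    [0, 0, 0],
    [0, 0, 0]
  ],
  "gripper": [-1, -1, -1, -1, -1, -1, -1, -1, -1, -1]
}}

```text
time_s: 28.25
position: [0.4531, 0.3761, 0.2974]
tool_rot: [[0.993, -0.119, -0.005], [-0.119, -0.993, 0.001], [-0.005, -0.0, -1.0]]
ft_force: [0.2, 0.3, -0.3]
grip_width: -0.0002
```

>>> {"api": "jog_arm", "payload": {
  "dr": [
    [0, 0, 0],
    [0, 0, 0],
    [0, 0, 0],
    [0, 0, 0],
    [0, 0, 0],
    [0, 0, 0],
    [0, 0, 0],
    [0, 0, 0],
    [0, 0, 0],
    [0, 0, 0]
  ],
  "slide": [
    [0, 0, 0.02],
    [0, 0, 0.03],
    [0, 0, 0.03],
    [0, 0, 0.03],
    [0, 0, 0.01],
    [0, 0, 0],
    [0, 0, 0],
    [0, 0, 0],
    [0, 0, 0],
    [0, 0, 0]
  ],
  "gripper": [-1, -1, -1, -1, -1, -1, -1, -1, -1, -1]
}}

```text
time_s: 29.25
position: [0.4526, 0.3773, 0.1778]
tool_rot: [[0.993, -0.118, -0.004], [-0.118, -0.993, 0.001], [-0.004, -0.001, -1.0]]
ft_force: [-0.7, 0.1, 0.6]
grip_width: -0.0001
```

Run:
```python
from h import *
snap("wrist","w16");snap("scene","s16");zoom("s16","s16a",150,350,100,270,4)
T=w([.4260,.1312,-.1186],(-.001,.181,0));plan([T[0],T[1],.18],-.1186)
```

```text
t 29.35 rv [-0.0003  0.0045  0.0001] rows 0.03230688704720777 slide after rot [ 0.0018  0.0664 -0.0025] slide now [ 0.0018  0.0664 -0.0026] rows 1.3849004258511743
```

View pics/w16.png

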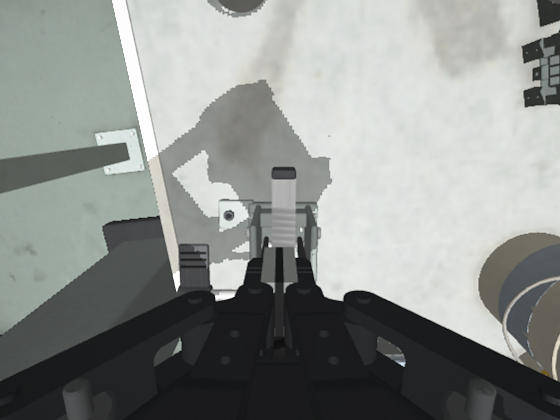

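View pics/s16a.png

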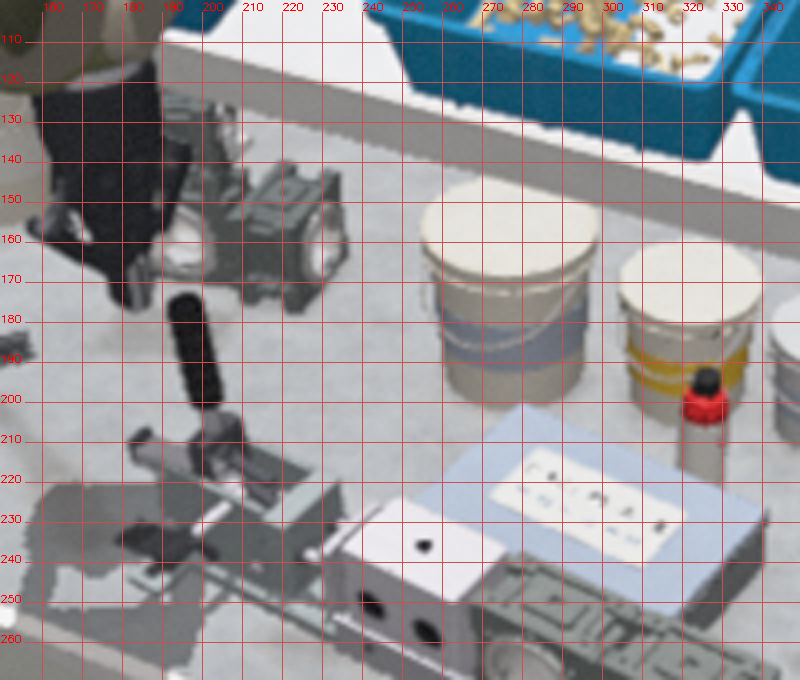

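>>> {"api": "jog_arm", "payload": {
  "dr": [
    [0, 0, 0],
    [0, 0, 0],
    [0, 0, 0],
    [0, 0, 0],
    [0, 0, 0],
    [0, 0, 0],
    [0, 0, 0],
    [0, 0, 0],
    [0, 0, 0],
    [0, 0, 0]
  ],
  "slide": [
    [0.001, 0.01, 0],
    [0, 0.01, 0],
    [0, 0.01, 0],
    [0, 0.01, 0],
    [0, 0.01, 0],
    [0, 0.008, 0],
    [0, 0.006, 0],
    [0, 0.002, 0],
    [0, 0, 0],
    [0, 0, 0]
  ],
  "gripper": [-1, -1, -1, -1, -1, -1, -1, -1, -1, -1]
}}

```text
time_s: 30.35
position: [0.4455, 0.3115, 0.177]
tool_rot: [[0.993, -0.118, -0.005], [-0.118, -0.993, 0.0], [-0.005, 0.0, -1.0]]
ft_force: [-0.3, 1.8, -1.4]
grip_width: -0.0
```

Run:
```python
from h import *
snap("wrist","w17");snap("scene","s17");zoom("s17","s17a",150,350,100,270,4)
print(observe()["ft_force"],observe()["position"])
q=[.4260,.1312,-.1186];b=load("s17")
for a in(.0,.21,.23):print(a,[proj(b,w(q,(0,.192-l*np.sin(a),.016+l*np.cos(a)))).round(1) for l in(.112,.192)])
```

```text
[-0.84372085  3.06630599 -1.67811602] [0.44553787 0.3116035  0.17699765]
0.0 [array([203.6, 201.9]), array([199.4, 176.9])]
0.21 [array([210.6, 205.8]), array([212. , 183.6])]
0.23 [array([211.3, 206.3]), array([213.3, 184.4])]
```

View pics/s17a.png

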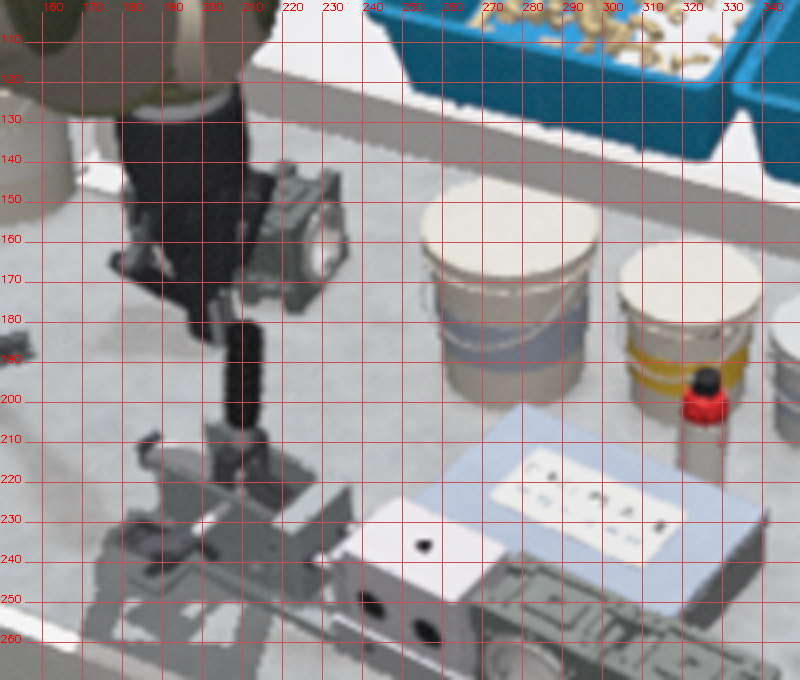

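>>> {"api": "jog_arm", "payload": {
  "dr": [
    [0, 0, 0],
    [0, 0, 0],
    [0, 0, 0],
    [0, 0, 0],
    [0, 0, 0],
    [0, 0, 0],
    [0, 0, 0],
    [0, 0, 0],
    [0, 0, 0],
    [0, 0, 0]
  ],
  "slide": [
    [0, 0.002, 0],
    [0, 0.002, 0],
    [0, 0.002, 0],
    [0, 0.002, 0],
    [0, 0, 0],
    [0, 0, 0],
    [0, 0, 0],
    [0, 0, 0],
    [0, 0, 0],
    [0, 0, 0]
  ],
  "gripper": [-1, -1, -1, -1, -1, -1, -1, -1, -1, -1]
}}

```text
time_s: 31.45
position: [0.4447, 0.3036, 0.1771]
tool_rot: [[0.993, -0.118, -0.005], [-0.118, -0.993, 0.001], [-0.005, -0.0, -1.0]]
ft_force: [-0.7, 4.1, -1.6]
grip_width: 0.0
```

Run:
```python
from h import *
snap("wrist","w18");snap("scene","s18");zoom("s18","s18a",170,290,150,270,6)
print(observe()["ft_force"],observe()["position"])
```

```text
[-1.04270242  4.17858332 -1.13607799] [0.44464647 0.30357758 0.17713642]
```

View pics/s18a.png

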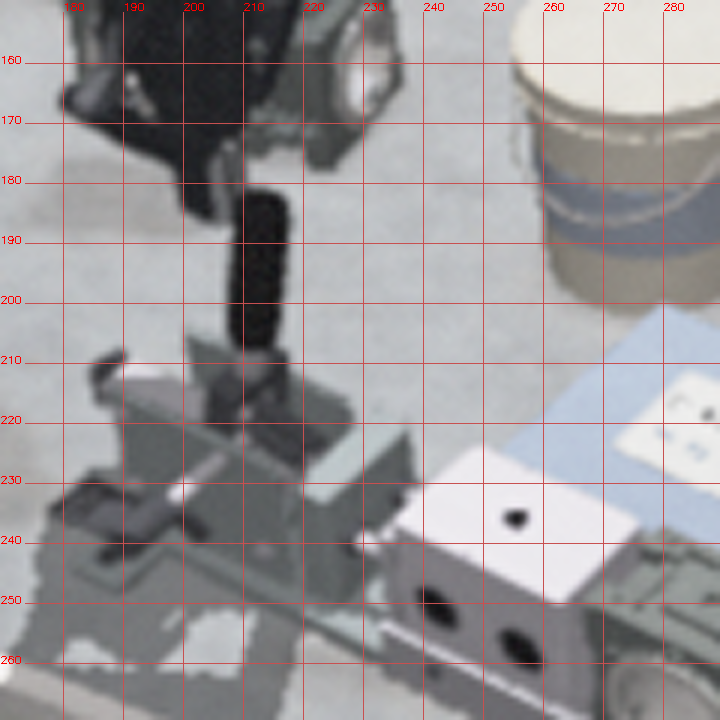

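>>> {"api": "jog_arm", "payload": {
  "dr": [
    [0, 0, 0],
    [0, 0, 0],
    [0, 0, 0],
    [0, 0, 0],
    [0, 0, 0],
    [0, 0, 0],
    [0, 0, 0],
    [0, 0, 0],
    [0, 0, 0],
    [0, 0, 0]
  ],
  "slide": [
    [0, -0.016, 0],
    [0, -0.02, 0],
    [0, -0.02, 0],
    [0, 0, 0],
    [0, 0, 0],
    [0, 0, 0],
    [0, 0, 0],
    [0, 0, 0],
    [0, 0, 0],
    [0, 0, 0]
  ],
  "gripper": [-1, -1, -1, -1, -1, -1, -1, -1, -1, -1]
}}

```text
time_s: 32.55
position: [0.4513, 0.359, 0.1772]
tool_rot: [[0.993, -0.119, -0.005], [-0.119, -0.993, 0.001], [-0.005, 0.0, -1.0]]
ft_force: [-0.0, 0.4, 0.2]
grip_width: -0.0003
```

Run:
```python
from h import *
snap("wrist","w19");snap("scene","s19");zoom("s19","s19a",170,290,150,270,6)
print(observe()["ft_force"],observe()["position"])
```

```text
[-0.33809233 -0.03661128  1.06494822] [0.45129916 0.35908728 0.17716207]
```

View pics/s19a.png

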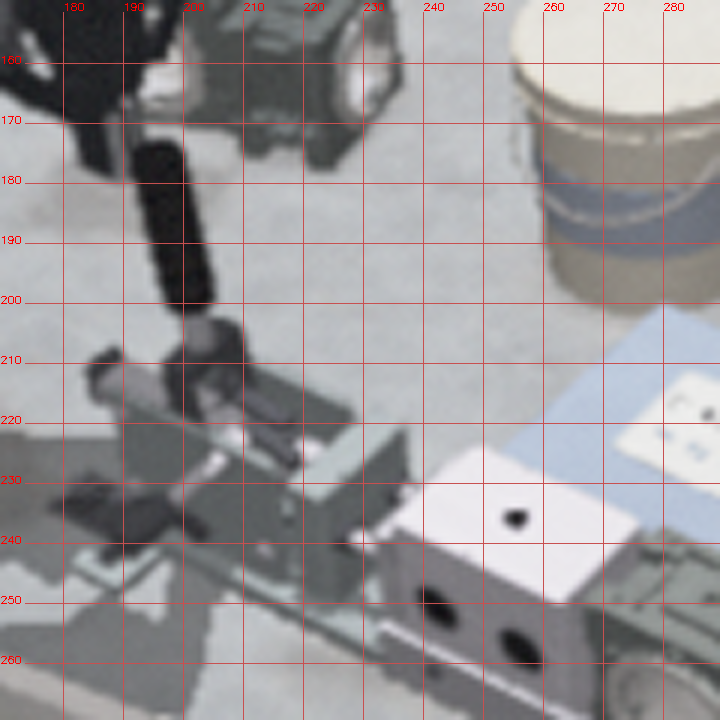

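Run:
```python
from h import *
ims=[cv2.resize(load(f)["p"][195:225,170:205],None,fx=7.5,fy=7.5,interpolation=cv2.INTER_CUBIC) for f in("s15","s18","s19")]
cv2.imwrite("pics/cmp.png",np.hstack(ims))
q=[.4260,.1312,-.1186];b=load("s15")
for y in(.28,.27,.26):print(proj(b,w(q,(0,y,.06))))
t=load("top0");c,s=np.cos(q[2]),np.sin(q[2])
for uv in((173.5,245.5),):
    d=ray(t,*uv,.055)[:2]-q[:2];print("rack end top0",c*d[0]+s*d[1],-s*d[0]+c*d[1])
```

```text
[182.56769663 210.02229723]
[185.25361048 211.30299361]
[187.95780732 212.59240766]
rack end top0 0.0007876632126556787 0.2776842893851673
```

View pics/cmp.png

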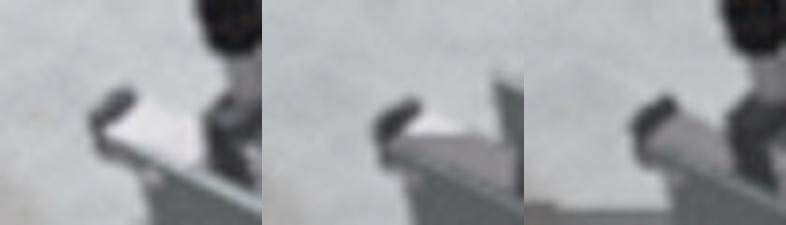

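>>> {"api": "jog_arm", "payload": {
  "dr": [
    [0, 0, 0],
    [0, 0, 0],
    [0, 0, 0],
    [0, 0, 0],
    [0, 0, 0],
    [0, 0, 0],
    [0, 0, 0],
    [0, 0, 0],
    [0, 0, 0],
    [0, 0, 0]
  ],
  "slide": [
    [0, 0.014, 0],
    [0, 0.018, 0],
    [0, 0.016, 0],
    [0, 0.009, 0],
    [0, 0, 0],
    [0, 0, 0],
    [0, -0.02, 0],
    [0, -0.02, 0],
    [0, -0.017, 0],
    [0, 0, 0]
  ],
  "gripper": [-1, -1, -1, -1, -1, -1, -1, -1, -1, -1]
}}

```text
time_s: 33.65
position: [0.4513, 0.36, 0.1768]
tool_rot: [[0.993, -0.117, -0.005], [-0.117, -0.993, 0.0], [-0.005, 0.001, -1.0]]
ft_force: [-0.2, -0.6, -0.0]
grip_width: -0.0
```

Run:
```python
from h import *
snap("wrist","w20");snap("scene","s20")
ims=[cv2.resize(load(f)["p"][165:260,170:245],None,fx=4,fy=4,interpolation=cv2.INTER_CUBIC) for f in("s19","s20")]
cv2.imwrite("pics/cmp.png",np.hstack(ims))
```

```text
(no output)
```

View pics/cmp.png

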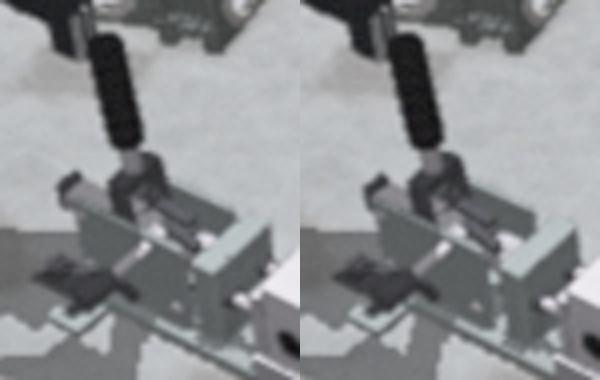

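View pics/w20.png

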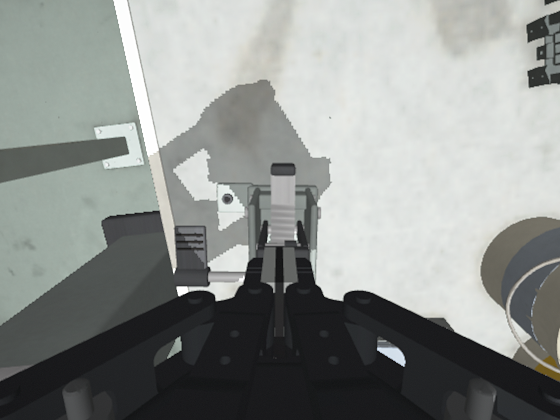

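>>> {"api": "jog_arm", "payload": {
  "dr": [
    [0, 0, 0],
    [0, 0, 0],
    [0, 0, 0],
    [0, 0, 0],
    [0, 0, 0],
    [0, 0, 0],
    [0, 0, 0],
    [0, 0, 0],
    [0, 0, 0],
    [0, 0, 0]
  ],
  "slide": [
    [0, 0.014, 0],
    [0, 0.018, 0],
    [0, 0.016, 0],
    [0, 0.01, 0],
    [0, 0, 0],
    [0, 0, 0],
    [0, -0.02, 0],
    [0, -0.02, 0],
    [0, -0.017, 0],
    [0, 0, 0]
  ],
  "gripper": [-1, -1, -1, -1, -1, -1, -1, -1, -1, -1]
}}

```text
time_s: 34.75
position: [0.4511, 0.3582, 0.177]
tool_rot: [[0.993, -0.117, -0.005], [-0.117, -0.993, 0.0], [-0.005, 0.001, -1.0]]
ft_force: [0.3, -0.7, -0.6]
grip_width: -0.0001
```

Run:
```python
from h import *
snap("wrist","w21");snap("scene","s21")
q=[.4260,.1312,-.1186];c,s=np.cos(q[2]),np.sin(q[2])
for f in("w16","w19","w20","w21"):
    im=load(f);g=cv2.cvtColor(im["p"],cv2.COLOR_BGR2GRAY).astype(int)
    col=g[140:200,278:290].mean(1);k=140+np.argmax(-np.diff(col)); 
    d=ray(im,284,k+.5,.058)[:2]-q[:2];print(f,k,-s*d[0]+c*d[1],c*d[0]+s*d[1])
ims=[cv2.resize(load(f)["p"][140:260,220:330],None,fx=2.4,fy=2.4) for f in("w19","w20","w21")]
cv2.imwrite("pics/cmp.png",np.hstack(ims)); print(observe()["position"])
```

```text
w16 166 0.27681918192951344 0.002192436226687966
w19 154 0.26837341397030146 0.002945257403439129
w20 162 0.26278104710636724 0.0027278052335091146
w21 167 0.256879050330087 0.0028765935547985996
[0.45108103 0.35720536 0.17715281]
```

View pics/cmp.png

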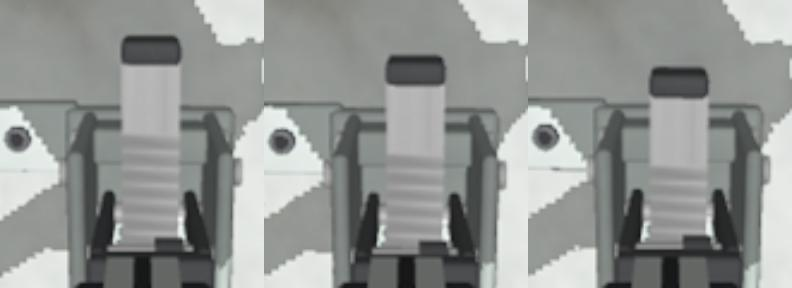

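>>> {"api": "jog_arm", "payload": {
  "dr": [
    [0, 0, 0],
    [0, 0, 0],
    [0, 0, 0],
    [0, 0, 0],
    [0, 0, 0],
    [0, 0, 0],
    [0, 0, 0],
    [0, 0, 0],
    [0, 0, 0],
    [0, 0, 0]
  ],
  "slide": [
    [0, 0.014, 0],
    [0, 0.018, 0],
    [0, 0.016, 0],
    [0, 0.01, 0],
    [0, 0, 0],
    [0, 0, 0],
    [0, -0.02, 0],
    [0, -0.02, 0],
    [0, -0.018, 0],
    [0, 0, 0]
  ],
  "gripper": [-1, -1, -1, -1, -1, -1, -1, -1, -1, -1]
}}

```text
time_s: 35.85
position: [0.4511, 0.3581, 0.177]
tool_rot: [[0.993, -0.118, -0.005], [-0.118, -0.993, 0.0], [-0.005, 0.001, -1.0]]
ft_force: [-0.0, 1.0, -0.2]
grip_width: -0.0001
```

>>> {"api": "jog_arm", "payload": {
  "dr": [
    [0, 0, 0],
    [0, 0, 0],
    [0, 0, 0],
    [0, 0, 0],
    [0, 0, 0],
    [0, 0, 0],
    [0, 0, 0],
    [0, 0, 0],
    [0, 0, 0],
    [0, 0, 0]
  ],
  "slide": [
    [0, 0.014, 0],
    [0, 0.018, 0],
    [0, 0.016, 0],
    [0, 0.01, 0],
    [0, 0, 0],
    [0, 0, 0],
    [0, -0.02, 0],
    [0, -0.02, 0],
    [0, -0.018, 0],
    [0, 0, 0]
  ],
  "gripper": [-1, -1, -1, -1, -1, -1, -1, -1, -1, -1]
}}

```text
time_s: 36.85
position: [0.4511, 0.3575, 0.1771]
tool_rot: [[0.993, -0.118, -0.005], [-0.118, -0.993, 0.0], [-0.005, 0.0, -1.0]]
ft_force: [-0.6, 1.8, 0.8]
grip_width: -0.0001
```

```bash
cat >> h.py <<'E'
def rack(f):
    q=[.4260,.1312,-.1186];c,s=np.cos(q[2]),np.sin(q[2])
    im=load(f);g=cv2.cvtColor(im["p"],cv2.COLOR_BGR2GRAY).astype(int)
    col=g[140:230,278:290].mean(1);k=140+np.argmax(-np.diff(col)); 
    d=ray(im,284,k+.5,.058)[:2]-q[:2];y=-s*d[0]+c*d[1];print(f,k,y,"jaw~",.2771-y)
E
python3 - <<'E'
from h import *
snap("wrist","w22");snap("scene","s22");rack("w21");rack("w22");zoom("s22","s22a",170,370,170,320,4)
E
```

```text
w21 167 0.256879050330087 jaw~ 0.020220949669913002
w22 180 0.24527394333269373 jaw~ 0.031826056667306285
```

View pics/s22a.png

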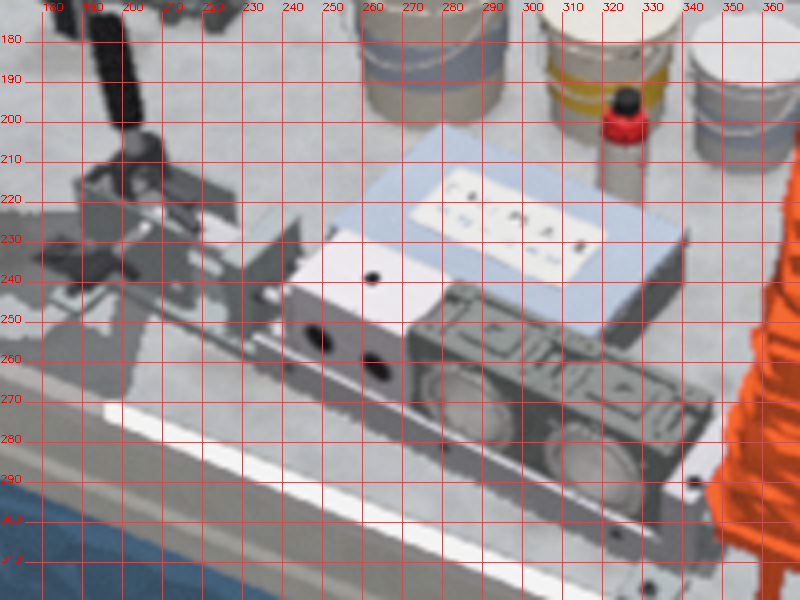

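>>> {"api": "jog_arm", "payload": {
  "dr": [
    [0, 0, 0],
    [0, 0, 0],
    [0, 0, 0],
    [0, 0, 0],
    [0, 0, 0],
    [0, 0, 0],
    [0, 0, 0],
    [0, 0, 0],
    [0, 0, 0],
    [0, 0, 0]
  ],
  "slide": [
    [0, -0.003, 0],
    [0, 0.015, 0],
    [0, 0.018, 0],
    [0, 0.018, 0],
    [0, 0.01, 0],
    [0, 0, 0],
    [0, 0, 0],
    [0, -0.02, 0],
    [0, -0.02, 0],
    [0, -0.018, 0]
  ],
  "gripper": [-1, -1, -1, -1, -1, -1, -1, -1, -1, -1]
}}

```text
time_s: 37.95
position: [0.4513, 0.3581, 0.1772]
tool_rot: [[0.993, -0.119, -0.005], [-0.119, -0.993, 0.0], [-0.005, 0.0, -1.0]]
ft_force: [1.7, 0.3, -0.1]
grip_width: -0.0002
```

Run:
```python
from h import *
snap("wrist","w23");snap("scene","s23");rack("w22");rack("w23");zoom("s23","s23a",170,370,170,320,4);o=observe();print(o["position"],o["ft_force"])
```

```text
w22 180 0.24527394333269373 jaw~ 0.031826056667306285
w23 188 0.2389914732221909 jaw~ 0.038108526777809126
[0.45113483 0.35866317 0.17691317] [-0.55028026 -0.74051314  0.94306521]
```

View pics/s23a.png

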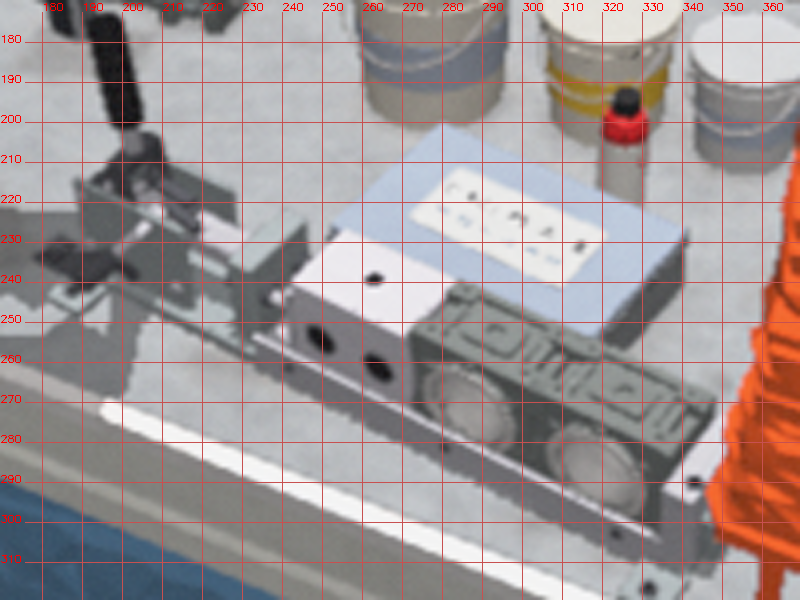

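View pics/w23.png

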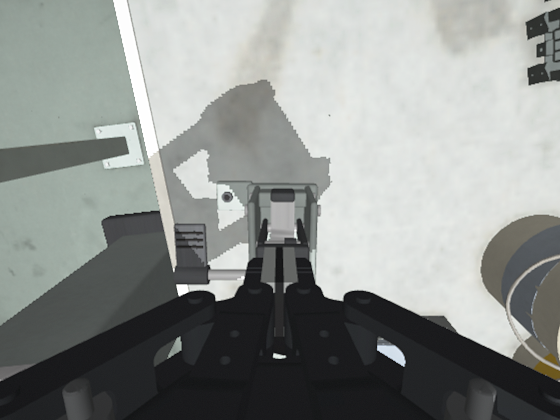

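>>> {"api": "jog_arm", "payload": {
  "dr": [
    [0, 0, 0],
    [0, 0, 0],
    [0, 0, 0],
    [0, 0, 0],
    [0, 0, 0],
    [0, 0, 0],
    [0, 0, 0],
    [0, 0, 0],
    [0, 0, 0],
    [0, 0, 0]
  ],
  "slide": [
    [0, 0.013, 0],
    [0, 0.018, 0],
    [0, 0.017, 0],
    [0, 0.01, 0],
    [0, 0.001, 0],
    [0, 0, 0],
    [0, 0, 0],
    [0, 0, 0],
    [0, 0, 0],
    [0, 0, 0]
  ],
  "gripper": [-1, -1, -1, -1, -1, -1, -1, -1, -1, -1]
}}

```text
time_s: 39.05
position: [0.444, 0.3018, 0.1773]
tool_rot: [[0.993, -0.118, -0.004], [-0.118, -0.993, 0.009], [-0.005, -0.009, -1.0]]
ft_force: [1.5, 23.5, -5.5]
grip_width: 0.0001
```

Run:
```python
from h import *
snap("scene","s24");zoom("s24","s24a",170,290,150,270,6);o=observe();print(o["position"],o["ft_force"])
```

```text
[0.44397181 0.30175174 0.17728428] [ 1.60884789 23.30544397 -6.46811513]
```

View pics/s24a.png

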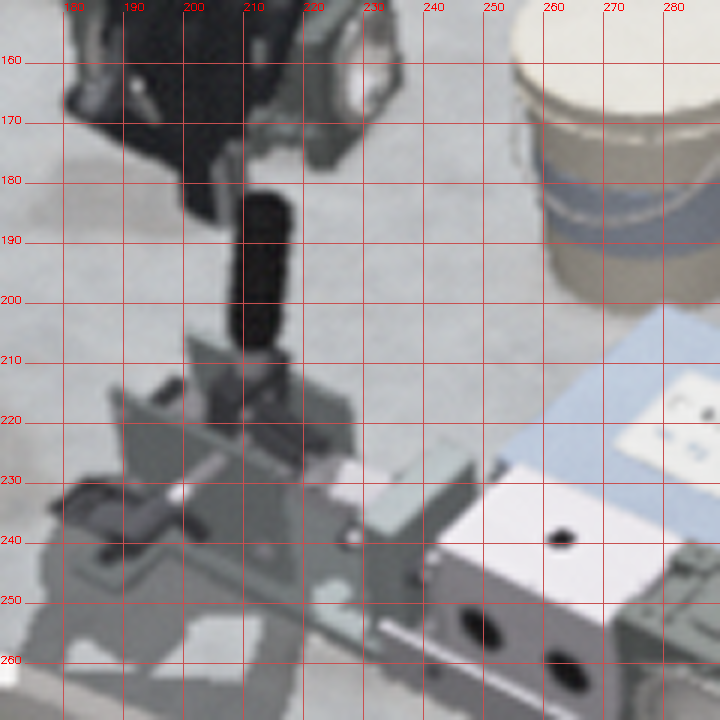

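>>> {"api": "jog_arm", "payload": {
  "dr": [
    [0, 0, 0],
    [0, 0, 0],
    [0, 0, 0],
    [0, 0, 0],
    [0, 0, 0],
    [0, 0, 0],
    [0, 0, 0],
    [0, 0, 0],
    [0, 0, 0],
    [0, 0, 0]
  ],
  "slide": [
    [0, -0.01, 0],
    [0, -0.02, 0],
    [0, -0.02, 0],
    [0, -0.009, 0],
    [0, 0, 0],
    [0, 0, 0],
    [0, 0, 0],
    [0, 0, 0],
    [0, 0, 0],
    [0, 0, 0]
  ],
  "gripper": [-1, -1, -1, -1, -1, -1, -1, -1, -1, -1]
}}

```text
time_s: 40.1
position: [0.4512, 0.358, 0.1771]
tool_rot: [[0.993, -0.118, -0.005], [-0.118, -0.993, 0.001], [-0.005, 0.0, -1.0]]
ft_force: [0.2, 0.2, -0.6]
grip_width: -0.0002
```

Run:
```python
from h import *
snap("wrist","w25");snap("scene","s25");rack("w23");rack("w25");
zoom("w25","w25z",230,330,150,260,5)
o=observe();print(o["position"],o["ft_force"])
ims=[cv2.resize(load(f)["p"][205:305,195:275],None,fx=4.5,fy=4.5,interpolation=cv2.INTER_CUBIC) for f in("s23","s25")]
cv2.imwrite("pics/cmp.png",np.hstack(ims))
```

```text
w23 188 0.2389914732221909 jaw~ 0.038108526777809126
w25 194 0.2337632015639541 jaw~ 0.043336798436045904
[0.45119797 0.35808823 0.17712887] [-0.67135453  1.60854931  0.00328228]
```

View pics/cmp.png

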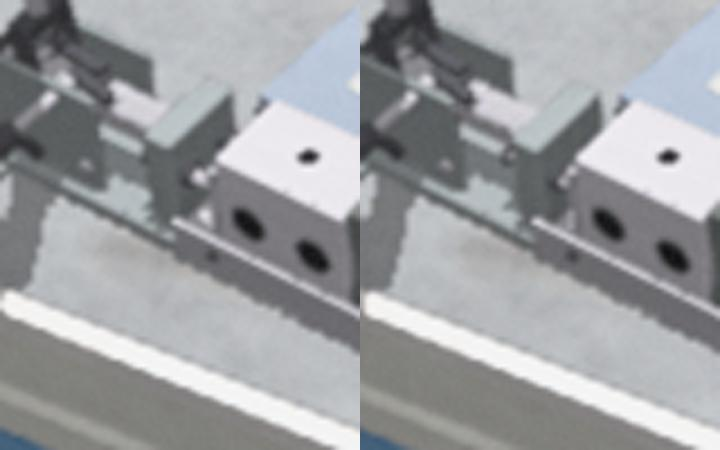

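View pics/w25z.png

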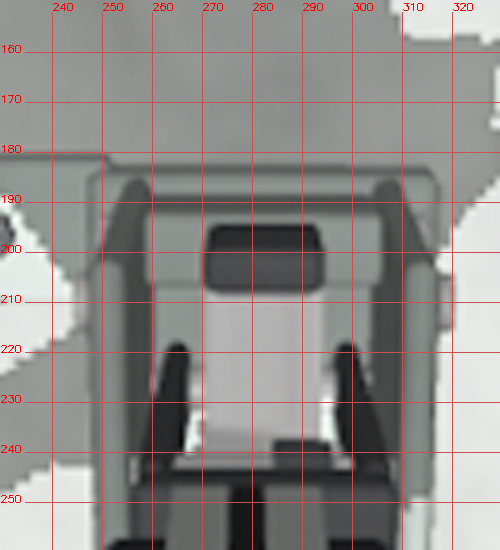

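>>> {"api": "jog_arm", "payload": {
  "dr": [
    [0, 0, 0],
    [0, 0, 0],
    [0, 0, 0],
    [0, 0, 0],
    [0, 0, 0],
    [0, 0, 0],
    [0, 0, 0],
    [0, 0, 0],
    [0, 0, 0],
    [0, 0, 0]
  ],
  "slide": [
    [0, -0.012, 0],
    [0, -0.008, -0.01],
    [0, 0, -0.03],
    [0, 0, -0.03],
    [0, 0, -0.03],
    [0, 0, -0.02],
    [0, 0, 0],
    [0, 0, 0],
    [0, 0, 0],
    [0, 0, 0]
  ],
  "gripper": [-1, -1, -1, -1, -1, -1, -1, -1, -1, -1]
}}

```text
time_s: 41.2
position: [0.4539, 0.3779, 0.2959]
tool_rot: [[0.993, -0.118, -0.007], [-0.118, -0.993, -0.001], [-0.007, 0.001, -1.0]]
ft_force: [-0.2, -0.9, -0.1]
grip_width: 0.0003
```

>>> {"api": "jog_arm", "payload": {
  "dr": [
    [0, 0, 0],
    [0, 0, 0],
    [0, 0, 0],
    [0, 0, 0],
    [0, 0, 0],
    [0, 0, 0],
    [0, 0, 0],
    [0, 0, 0],
    [0, 0, 0],
    [0, 0, 0]
  ],
  "slide": [
    [0, 0.02, 0],
    [0, 0.036, 0],
    [0, 0.036, 0],
    [0, 0.036, 0],
    [0, 0.036, 0],
    [0, 0.036, 0],
    [0, 0.02, 0],
    [0, 0.005, 0],
    [0, 0, 0],
    [0, 0, 0]
  ],
  "gripper": [-1, -1, -1, -1, -1, -1, -1, -1, -1, -1]
}}

```text
time_s: 42.2
position: [0.4276, 0.1552, 0.2969]
tool_rot: [[0.993, -0.118, -0.005], [-0.118, -0.993, 0.001], [-0.005, -0.0, -1.0]]
ft_force: [-0.1, 0.4, -0.0]
grip_width: 0.0003
```

Run:
```python
from h import *
o=observe();print(o["position"],o["ft_force"])
snap("wrist","w26");snap("top","t26");zoom("w26","w26z",230,330,60,240,3.3);zoom("w15","w15z",230,330,60,240,3.3)
cv2.imwrite("pics/cmp.png",np.hstack([cv2.imread("pics/w15z.png"),cv2.imread("pics/w26z.png")]))
```

```text
[0.42762368 0.15521348 0.29688308] [-0.08225515  0.43160961 -0.01573072]
```

View pics/cmp.png

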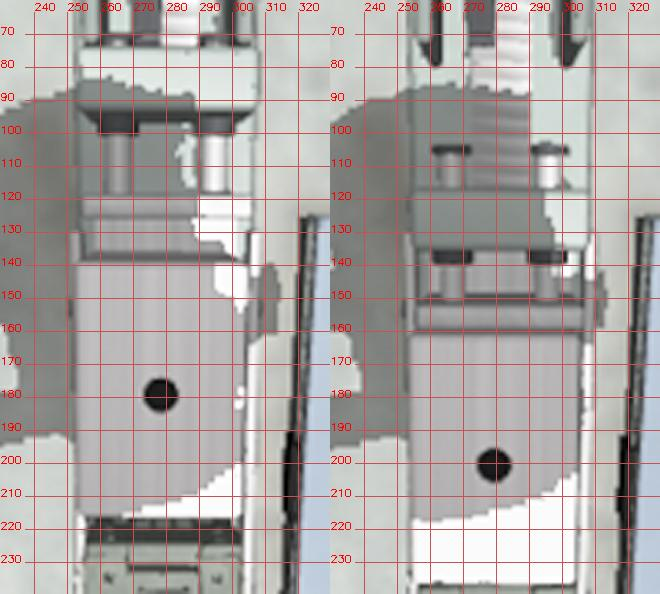

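View pics/w26.png

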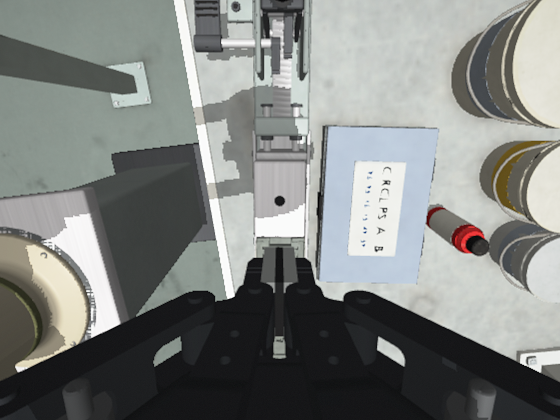

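Run:
```python
from h import *
q=[.4260,.1312,-.1186];c,s=np.cos(q[2]),np.sin(q[2])
def ly(f,u,v,z):
    d=ray(load(f),u,v,z)[:2]-q[:2];return round(1e3*(-s*d[0]+c*d[1]),1)
for f,vs in(("w15",(73,92,119,125)),("w26",(117,134.5,150.5,159))):
    print(f,[ly(f,270,v,z) for v,z in zip(vs,(.084,.084,.082,.082))])
for f,v in(("w15",(139,218,179)),("w26",(160,237.5,200.5))): print(f,"block",[ly(f,270,x,.08) for x in v])
im=load("w26")
for n,X in dict(bodyfront=(0,.119-.0447,.084),face0=(0,.085-.0447,.082),face87=(0,.085-.036,.082)).items():print(n,proj(im,w(q,X)))
for f in("w15","w26"): cv2.imwrite(f"pics/{f}q.png",cv2.resize(load(f)["p"][60:170,245:310],None,fx=6,fy=6,interpolation=cv2.INTER_NEAREST)[:600])
cv2.imwrite("pics/cmp.png",np.hstack([cv2.imread("pics/w15q.png"),cv2.imread("pics/w26q.png")]))
```

```text
w15 [np.float64(137.6), np.float64(118.8), np.float64(91.1), np.float64(84.8)]
w26 [np.float64(93.7), np.float64(75.4), np.float64(58.0), np.float64(48.7)]
w15 block [np.float64(69.7), np.float64(-22.2), np.float64(24.6)]
w26 block [np.float64(47.3), np.float64(-44.7), np.float64(0.7)]
bodyfront [280.16588458 135.52232853]
face0 [280.09521959 166.53996795]
face87 [280.11412171 158.72537064]
```

View pics/cmp.png

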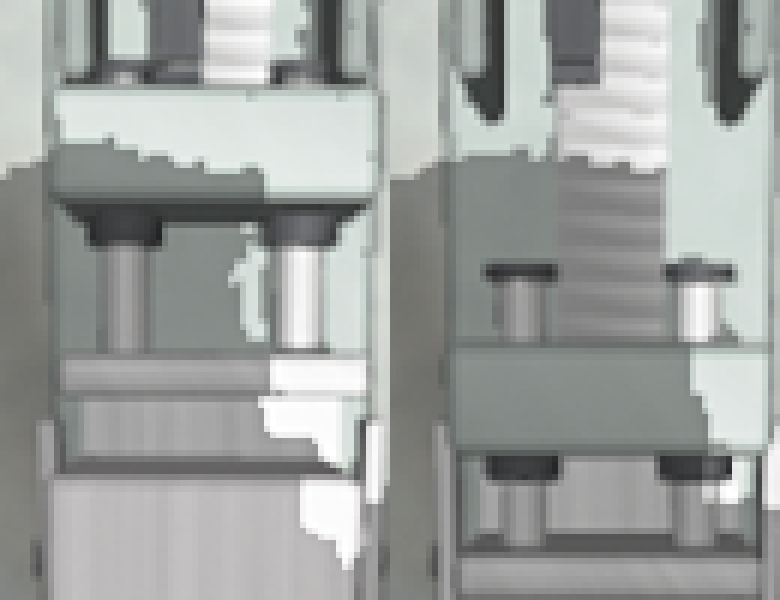

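View pics/t26.png

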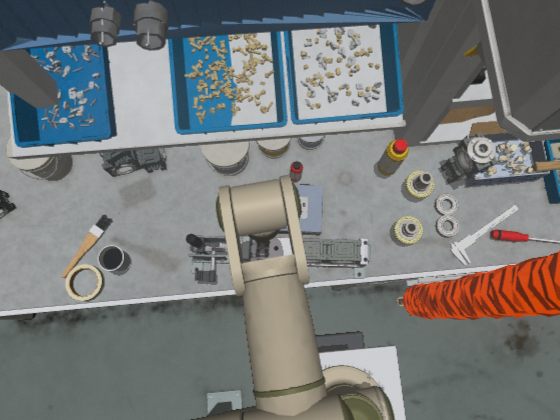

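>>> {"api": "jog_arm", "payload": {
  "dr": [
    [0, 0, 0],
    [0, 0, 0],
    [0, 0, 0],
    [0, 0, 0],
    [0, 0, 0],
    [0, 0, 0],
    [0, 0, 0],
    [0, 0, 0],
    [0, 0, 0],
    [0, 0, 0]
  ],
  "slide": [
    [0, 0.02, 0],
    [0, 0.03, 0],
    [0, 0.03, 0],
    [0, 0.03, 0],
    [0, 0.03, 0],
    [0, 0.02, 0],
    [0, 0.02, 0],
    [0, 0, 0],
    [0, 0, 0],
    [0, 0, 0]
  ],
  "gripper": [-1, -1, -1, -1, -1, -1, -1, -1, -1, -1]
}}

```text
time_s: 43.3
position: [0.4064, -0.0233, 0.2971]
tool_rot: [[0.993, -0.117, -0.005], [-0.117, -0.993, 0.001], [-0.005, -0.0, -1.0]]
ft_force: [0.3, 0.3, -0.2]
grip_width: -0.0
```

Run:
```python
from h import *
snap("wrist","w27");snap("scene","s27")
cv2.imwrite("pics/w27z.png",cv2.resize(load("w27")["p"][0:290,215:315],None,fx=2.05,fy=2.05,interpolation=cv2.INTER_CUBIC))
zoom("s27","s27z",200,370,200,320,4.6)
```

```text
(no output)
```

View pics/w27z.png

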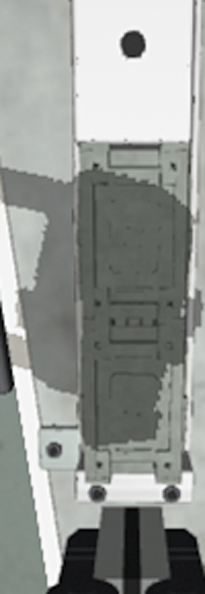

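View pics/s27z.png

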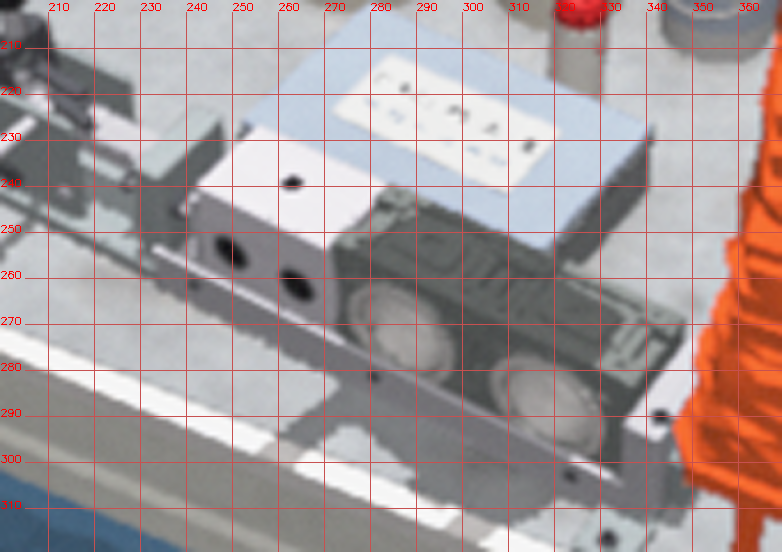

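Run:
```python
from h import *
print(env.close_job(), observe()["time_s"])
```

```text
the job is handed in; nothing more can be done
the job is handed in; nothing more can be done
```

The two loose grey housings and the filler block are clamped in one row, and the job is handed in after about 43 s of robot time. Only two housings stood beside the clip case, so the aluminium filler block took the third place, at the sliding-jaw end. The jaw started fully open (about 0), so I did not need the release paddle.

I pumped 7 lever strokes; the rack end moved on about 6 mm after each of the last six.

- **Row:** the last wrist and scene pictures show all three pieces upright and side by side, with no visible gap to each other or to the fixed jaw, and the bores facing front and back. On the last stroke the jaw moved but the row did not.
- **Jaw position:** the pictures put the jaw at about 43.4 mm, against the nearest resting place of 44.7 mm. Both are within the calibration error.
- **Jaw face pressed in:** about 7.3 mm measured at the front edge of the face and 8.7 mm at its back edge. Working from the nominal sizes gives 8.7 mm. It is well short of bottoming at 24 mm.
- **Lever and arm:** the lever sprang back to rest. The arm finished clear, with about 0 N on the tool.
- **Other things:** they looked unmoved in the pictures, which I compared by eye only.

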